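# Snug down a screw eye with a rod

### The job

The screw eye on the plywood block has worked loose. Take the steel rod from its wooden rack, slide it through the eye's ring, and lever the eye clockwise (seen from above) with the rod until it is snug: its tabbed washer must be dragged round with it, about 4 mm at the tab's tip and certainly under 7 mm, as more would strip the plywood. Keep the fingers off the eye and do not ram it with the rod, then draw the rod out, lay it flat in the aluminium drip tray and leave the hammer, scoop and clear box undisturbed.

Things in the scene. Friction and masses are not known exactly. Their poses are not given: they have to be found in the camera images.
- block: fixed stepped plywood block, 110 x 110 mm, 30 mm high, into which the screw eye is screwed upright at its centre; origin at the centre of its underside, z up, its edges along x and y
- eye_center (a point): centre of the ring of the steel screw eye, 70 mm above the table and on the eye's vertical turning axis (the block's centre). The ring stands upright: outside diameter 36 mm, bore 20 mm, 14 mm thick along the bore. x is the level axis of the bore, along which the rod must enter (from either side); z up. Below it a 12 mm shank and a 26 mm shoulder
- eye: the screw eye; origin on its turning axis, 30 mm above the table. Turns clockwise from above against about 0.08 N m for 0.2 to 0.9 rad (not known beforehand) until down on its washer, then only together with the washer, at about 0.5 N m; stays where left. A rod in the bore swings some 0.35 rad either way before it bears. Over 80 N between rod and eye damages it (snugging makes 25 to 50 N)
- washer_tab (a point): tip of the flat tab of the dark steel washer (38 mm disc, 3 mm thick) on the block under the eye; 30 mm from the eye's turning axis, 31.5 mm above the table. Still until the eye is down, then dragged round clockwise by it. The eye is snug when this tip has moved 2.5 to 7 mm (about 0.08 to 0.23 rad) from its start
- rod_center (a point): middle of the loose straight steel rod, 14 mm in diameter, 200 mm long with rounded ends, about 0.15 kg; x runs along the rod. At the start it lies level in its rack with its axis 35 mm above the table
- rod_end_a (a point): end of the rod at +100 mm along its x
- rod_end_b (a point): end of the rod at -100 mm along its x; this end overhangs the rack: the rod is free for 69 mm from here, above an 8 mm base board that starts 37 mm from here
- rack: fixed wooden rod rack: base board 170 x 60 mm, 8 mm thick, centred at x = +22 mm, and two notched rests 12 mm thick, 44 mm wide, 38 mm high at x = -25 and +70 mm; the notches are 16 mm wide and the rod lies along x over the origin; origin at the underside
- tray: fixed shallow aluminium drip tray, 270 mm (x) by 130 mm (y), rim 20 mm high, walls 3 mm, floor 3 mm thick with low ribs (7 mm above the table, 4 mm wide, 17 mm apart) along x; origin at the centre of its underside
- hammer: bystander: hammer with steel head and wooden handle lying on the shelf, 220 mm long
- scoop: bystander: purple plastic laundry scoop, 85 x 65 mm, 45 mm high, with a flat handle
- clearbox: bystander: clear plastic box 110 x 100 x 90 mm with a half-open sliding door, empty
There are look-alikes about, which are no part of the job. Of the things shaped like the part that bears rod_center, the bare steel one is meant. Leave any orange look-alike of the block alone.

How it is judged:
By the outcome, as a careful person would: the job done as asked, in the order asked, and still so for the second after the job is handed in, with the robot touching nothing.
It also fails if it takes over 72 s, if anything falls off the work surface, if the arm or the gripper's body presses on something with over 40 N, if the wrist force passes 120 N, or if a joint passes its speed limit or range.

### The arm

A 6-joint arm with a two-finger parallel gripper is mounted at the origin on the work surface. World frame = base frame: x ahead of the robot, y to its left, z up, the work surface at z = 0. Lengths are in m, angles in rad, forces in N, time in s.
With the tool pointing down it reaches from about 0.325 to 0.775 m from the base axis. Payload 5.5 kg.
Tool frame: the origin (TCP) lies on the centre line of the jaws, within the pads' length; the fingertips stand 11 mm ahead of it and the grasp point (between the pads) lies 8 mm behind it; x points along the fingers, y is the direction in which the jaws open and shut, and the axes are right-handed (so a half turn about x gives the same grasp; the last joint's range is limited). The gripper opens to 88 mm and grips with 3 to 60 N. Pads are 20 mm wide; open, the fingers measure 115 mm over their backs; the gripper's body (75 mm by 178 mm) begins 61 mm behind the grasp point.
Start: joints at [1.209, 0.091, 1.231, -0, 1.82, -0.057], TCP at [0.18, 0.572, 0.234] pointing down, gripper open.
Joint ranges: [-2.87, 2.87], [-0.86, 2.18], [0.17, 2.46], [-1.51, 4.65], [0.06, 2.69], [-2.65, 2.65]. Speed limits (rad/s): [2.57, 2.57, 3.01, 3.14, 3.14, 3.14].

### API

Orientations are given as a unit quaternion [x, y, z, w].
In Python, from bench import get_state, read_camera, finish_job, boxes_of, silhouettes, mark_of gives the robot as it stands.
- The arm moves only by the shell command python3 -m pendant 'ROWS' [FORCE]. ROWS is text: rows parted by semicolons, each of 5 numbers parted by spaces: the shift along the tool's x, y, z in cm, then the turn about the tool's x in rad, then the opening, from 0 (shut) to 1 (fully open). A call has 1 to 5 rows; each row is the pose to reach, as a shift and turn from the pose commanded when the call began, along the tool's axes at that moment; what a row does not reach only later rows make up. A row lasts 1/8 s, in which the tool goes at most 62.5 mm and 10.7 degrees, less where a joint would pass 70% of its speed; a pose out of reach is approached as far as the arm can. A call with a gripper value outside its range is refused whole. The fingers move at their own pace and stop on an object; FORCE is the grip in N (left out, the last holds). Time passes only in rows, so rows that repeat a pose let the fingers close. It gives the time, the measured TCP pose, the force and the opening at its end, in the units of the state.
- get_state(): the state, without advancing time (a new reading comes with each control period).
- read_camera(name): name is "scene" or "side" or "wrist"; returns a dict with "img" (400x640x3 uint8, red, green, blue), "fx", "fy", "cx", "cy" (pixels), "distortion" ([k1, k2, p1, p2, k3] as OpenCV has them; the pictures are not rectified), "R" (3x3) and "t" (3): a world point X has camera coordinates R X + t. Camera axes: x right, y down, z forward; pixel columns grow to the right and rows downward; lengths in m; the calibration is good to about 2 mm. A picture is of the moment at which its call begins. There is no depth.
- finish_job(): hands the job in, once; it reports no verdict.
Trained networks look in a picture, given as the dict that the camera call returned (one of the last four; its "shot" number tells which), for a name from the list of things; names that differ only in an ending like _2 or _b are one class to them, and where a whole thing is asked for, a point or a joint stands for the part that bears it (a point fixed in the world has none). Each returns a list of dicts, best first, with "conf" (0 to 1); they miss things now and then, are a little off and sometimes report something else, mostly with a low value. They report only what shows in the picture. A call takes as long as a camera call. They do not tell look-alikes from the thing itself.
- boxes_of(picture, target): "extent" ([left, top, width, height] in pixels, round what is visible of it).
- silhouettes(picture, target): "pixels" (400x640 bool, what is visible of it) and "extent" ([left, top, width, height] in pixels, round what is visible of it).
- mark_of(picture, target): "location" ([column, row] in pixels: a listed point, or the origin of a listed thing).
The state is a dict: "time_s": time; "joint_pos": joint angles; "joint_vel": joint speeds; "tau": joint torques, N m; "position": TCP position; "tool_rot": TCP orientation; "force": force on the tool from outside, world axes, zero at the start; "wrist_torque": the same for the moment, N m; "width": finger opening in m.
Only numpy, scipy, OpenCV 4.12 (cv2) and the standard library are available. Lean on these libraries where they do the work, as an engineer would, in place of code of your own. Each camera call takes 0.05 s, during which the arm holds its last target.

## Working session

There is one attempt and no reset: what is moved stays moved. The work goes in short steps, Python scripts to look and compute and a shell command to move; the robot and the scene stay as the last step left them, time stands still between calls to the robot, and variables do not carry over. Pictures are saved under pics/ and viewed, and the job is handed in when it is done.

```bash
mkdir -p pics; ls; cat > h.py <<'E'
import numpy as np, cv2
from bench import *
from scipy.spatial.transform import Rotation as Ro
def und(p,c):
    K=np.array([[c['fx'],0,c['cx']],[0,c['fy'],c['cy']],[0,0,1]],float)
    return cv2.undistortPoints(np.array([[p]],float),K,np.array(c['distortion'],float))[0,0]
def ray(p,c):
    R=np.array(c['R']);t=np.array(c['t']);d=R.T@np.append(und(p,c),1);return -R.T@t,d/np.linalg.norm(d)
def onz(p,c,z):
    o,d=ray(p,c);return o+d*(z-o[2])/d[2]
def tri(obs):
    A=np.zeros((3,3));b=np.zeros(3)
    for p,c in obs:
        o,d=ray(p,c);M=np.eye(3)-np.outer(d,d);A+=M;b+=M@o
    return np.linalg.solve(A,b)
def proj(X,c):
    K=np.array([[c['fx'],0,c['cx']],[0,c['fy'],c['cy']],[0,0,1]],float)
    return cv2.projectPoints(np.array(X,float).reshape(-1,1,3),cv2.Rodrigues(np.array(c['R'],float))[0],np.array(c['t'],float),K,np.array(c['distortion'],float))[0][:,0]
def save(c,n):
    cv2.imwrite('pics/'+n+'.png',c['img'][:,:,::-1])
E
python3 - <<'E'
from h import *
s=get_state();print({k:np.round(v,3) for k,v in s.items()})
for n in ['scene','side','wrist']:
    c=read_camera(n);save(c,n+'0');print(n,np.round(-np.array(c['R']).T@np.array(c['t']),3))
    for t in ['eye_center','washer_tab','rod_center','rod_end_a','rod_end_b','tray','rack','block']:
        print(n,t,[(np.round(m['location']).tolist(),round(m['conf'],2)) for m in mark_of(c,t)])
E
```

```text
pics
{'time_s': np.float64(0.0), 'joint_pos': array([ 1.209,  0.092,  1.232, -0.   ,  1.82 , -0.057]), 'joint_vel': array([-0.001, -0.001,  0.001, -0.   ,  0.001, -0.001]), 'tau': array([-1.0000e-03, -4.4649e+01, -4.0642e+01,  7.0000e-02,  3.0000e-02,
       -0.0000e+00]), 'position': array([0.18 , 0.572, 0.233]), 'tool_rot': array([ 0.107,  0.699, -0.108,  0.699]), 'force': array([-0.419,  0.322, -0.187]), 'wrist_torque': array([ 0.026,  0.006, -0.011]), 'width': np.float64(0.088)}
scene [0.826 0.531 0.962]
scene eye_center [([455.0, 204.0], 0.67)]
scene washer_tab [([302.0, 216.0], 0.85), ([461.0, 217.0], 0.82)]
scene rod_center [([393.0, 358.0], 0.92), ([376.0, 263.0], 0.87)]
scene rod_end_a [([336.0, 281.0], 0.89), ([346.0, 374.0], 0.7), ([375.0, 264.0], 0.7), ([430.0, 336.0], 0.66), ([413.0, 247.0], 0.64)]
scene rod_end_b [([336.0, 281.0], 0.89), ([346.0, 374.0], 0.7), ([375.0, 264.0], 0.7), ([430.0, 336.0], 0.66), ([413.0, 247.0], 0.64)]
scene tray [([258.0, 119.0], 0.95)]
scene rack [([380.0, 270.0], 0.76)]
scene block [([297.0, 222.0], 0.79), ([449.0, 218.0], 0.67)]
side [0.363 0.897 0.646]
side eye_center [([437.0, 273.0], 0.73), ([307.0, 196.0], 0.42)]
side washer_tab [([439.0, 299.0], 0.87)]
side rod_center [([251.0, 339.0], 0.85), ([320.0, 270.0], 0.8)]
side rod_end_a [([365.0, 284.0], 0.79), ([279.0, 262.0], 0.66)]
side rod_end_b [([365.0, 284.0], 0.79), ([279.0, 262.0], 0.66)]
side tray [([359.0, 161.0], 0.69), ([242.0, 206.0], 0.2)]
side rack [([325.0, 284.0], 0.57)]
side block [([310.0, 217.0], 0.88), ([433.0, 295.0], 0.57)]
wrist [0.118 0.593 0.385]
wrist eye_center []
wrist washer_tab []
wrist rod_center []
wrist rod_end_a []
wrist rod_end_b []
wrist tray []
wrist rack []
wrist block []
```

View pics/scene0.png

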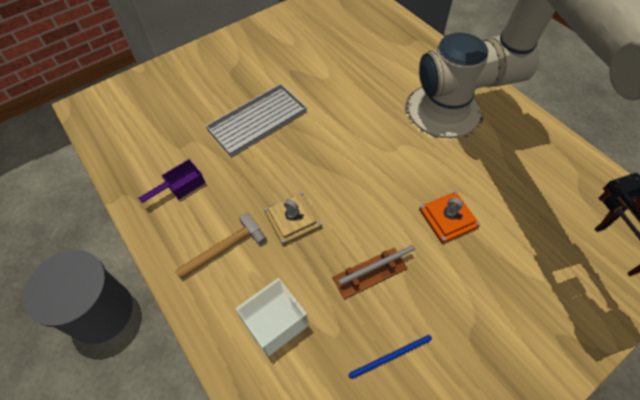

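View pics/side0.png

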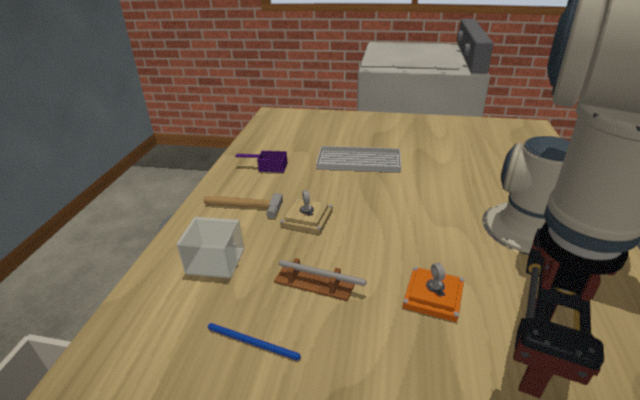

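View pics/wrist0.png

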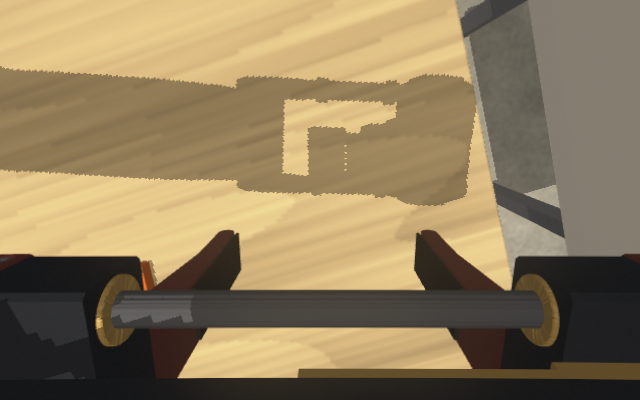

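Scene picture: the bare steel rod on the rack is at (376,264), with the blue look-alike at (393,358). The plywood block and eye are at (295,215), with the orange look-alike at (449,215). The tray is at (258,119). I want the steel rod and the plywood block; next I check both in close crops.

```bash
python3 - <<'E'
from h import *
a=read_camera('scene');b=read_camera('side');print(get_state()['time_s'])
import pickle;pickle.dump((a,b),open('c0.pkl','wb'))
def crop(c,x,y,w,h,s):return cv2.resize(c['img'][y:y+h,x:x+w,::-1],(w*s,h*s),interpolation=cv2.INTER_CUBIC)
cv2.imwrite('pics/cA.png',np.vstack([crop(a,320,230,100,75,6)]))
cv2.imwrite('pics/cB.png',np.hstack([crop(a,255,185,70,65,5),crop(b,275,180,70,65,5)]))
p=tri([((336,281),a),((279,262),b)]);q=tri([((413,247),a),((365,284),b)])
print(p,q,np.linalg.norm(p-q))
print(onz((336,281),a,.035),onz((413,247),a,.035),onz((279,262),b,.035),onz((365,284),b,.035))
print(onz((302,216),a,.0315))
print('eye',[(np.round(m['location'],1).tolist(),round(m['conf'],2)) for m in mark_of(b,'eye_center')])
print(tri([((297,222),a),((310,217),b)]),onz((297,222),a,0),onz((310,217),b,0))
print('tray',tri([((258,119),a),((359,161),b)]))
E
```

```text
1.45
[0.59365803 0.24799944 0.02816757] [0.39740515 0.29011268 0.03183702] 0.20075403524935825
[0.59510444 0.24984414 0.035     ] [0.39798483 0.29033519 0.035     ] [0.59128942 0.25549193 0.035     ] [0.39787815 0.29415437 0.035     ]
[0.55917773 0.06324597 0.0315    ]
eye [([439.3, 272.7], 0.73), ([306.9, 196.1], 0.5)]
[0.56819877 0.05543131 0.01122055] [0.57035539 0.05427625 0.        ] [0.5681975  0.03375104 0.        ]
tray [ 0.46820001 -0.30093665  0.00057641]
```

View pics/cA.png

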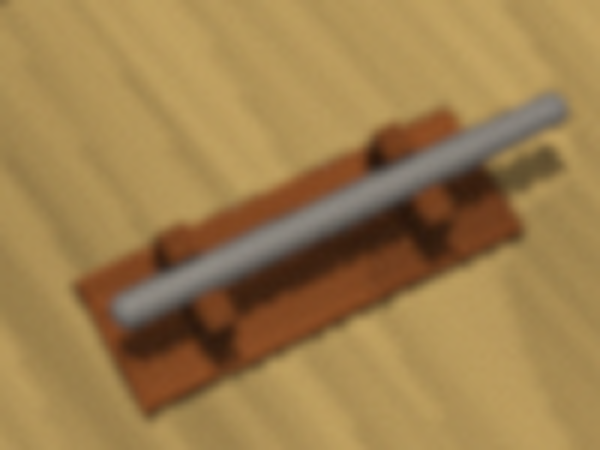

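View pics/cB.png

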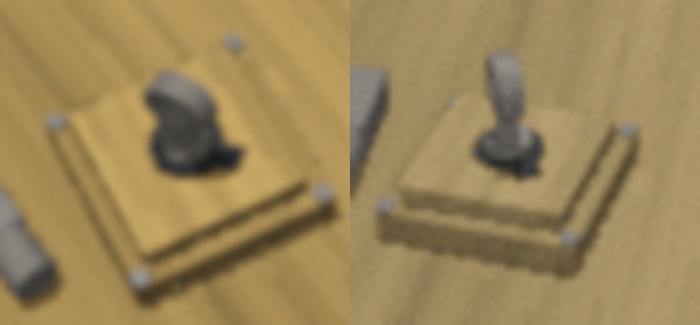

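Crops: it is the bare steel rod on the wooden rack, with end b overhanging on the robot side at scene (413,247). The plywood block carries the steel eye and a dark tab at scene (302,216). I'll plan a wrist view of both.

```bash
cat >> h.py <<'E'
def goto(pos=None,yaw=None,dp=None):
    """print the shift (cm) & turn to reach TCP world pos and tool-y yaw (direction of tool y, mod pi)"""
    s=get_state();R=Ro.from_quat(s['tool_rot']).as_matrix();p=np.array(s['position'])
    d=np.array(dp) if dp is not None else np.array(pos)-p
    sh=R.T@d*100
    y=R[:,1];cur=np.arctan2(y[1],y[0])
    tr=0
    if yaw is not None:
        dy=(yaw-cur+np.pi/2)%np.pi-np.pi/2
        tr=dy*np.sign(R[2,0])
    print('t',round(s['time_s'],2),'pos',np.round(p,4),'yawy',round(cur,3),'j6',np.round(s['joint_pos'][5],2),'F',np.round(s['force'],1),'w',round(s['width'],4));print('rows',np.round(sh,2),'turn',round(tr,3))
E
python3 - <<'E'
from h import *
s=get_state();R=Ro.from_quat(s['tool_rot']).as_matrix();print(R.round(3))
c=read_camera('wrist');Rc=np.array(c['R']);o=-Rc.T@np.array(c['t'])
print('cam in tool: off',(R.T@(o-s['position'])).round(4),'axes x,y,z',(R.T@Rc.T).round(3),c['fx'],c['cx'],c['cy'])
goto((0.45,0.24,0.25),np.arctan2(.041,.195)+0)
E
```

```text
[[-0.     0.3    0.954]
 [ 0.     0.954 -0.3  ]
 [-1.     0.    -0.   ]]
cam in tool: off [-0.1512  0.0008 -0.0657] axes x,y,z [[ 0.001 -0.241  0.97 ]
 [ 1.     0.    -0.001]
 [-0.     0.97   0.241]] 344.4954743263998 327.12121675854735 202.53733970443037
t 1.55 pos [0.1801 0.5723 0.2336] yawy 1.266 j6 -0.06 F [ 0.5 -0.8 -0.4] w 0.0878
rows [ -1.64 -23.6   35.72] turn 1.059
```

```bash
python3 - <<'E'
from h import *
goto((0.46,0.28,0.23),1.364)
E
```

```text
t 1.55 pos [0.1801 0.5723 0.2336] yawy 1.266 j6 -0.06 F [ 0.5 -0.8 -0.4] w 0.0878
rows [  0.36 -19.49  35.48] turn -0.098
```

```bash
python3 -m pendant '0 -4 7 0 1; 0 -8 14 -0.05 1; 0 -12 21 -0.1 1; 0 -16 28.5 -0.1 1; 0 -19.5 35.5 -0.1 1'; python3 -m pendant '0 0 0 0 1; 0 0 0 0 1'; python3 - <<'E'
from h import *
c=read_camera('wrist');save(c,'w1')
import pickle;pickle.dump(c,open('w1.pkl','wb'))
for t in ['rod_end_b','rod_end_a','rod_center']:
    for m in mark_of(c,t): print(t,np.round(m['location'],1),round(m['conf'],2),onz(m['location'],c,.035).round(4))
goto((0.53,0.06,0.23),1.364)
E
```

```text
time_s: 2.17
position: [0.3959, 0.3438, 0.2339]
tool_rot: [0.072, 0.703, -0.072, 0.704]
force: [0.0, 0.4, 0.4]
width: 0.0879
time_s: 2.42
position: [0.3947, 0.3456, 0.2337]
tool_rot: [0.073, 0.704, -0.072, 0.703]
force: [-0.3, -0.3, -0.1]
width: 0.0877
rod_end_b [274.1 193.7] 0.95 [0.3951 0.2899 0.035 ]
rod_end_b [286.1 358.6] 0.82 [0.5907 0.2562 0.035 ]
rod_end_a [274.1 193.7] 0.95 [0.3951 0.2899 0.035 ]
rod_end_a [286.1 358.6] 0.82 [0.5907 0.2562 0.035 ]
rod_center [280.9 279.8] 0.76 [0.4914 0.2739 0.035 ]
rod_center [437.5 321. ] 0.69 [0.5774 0.4368 0.035 ]
t 2.62 pos [0.3938 0.3465 0.2337] yawy 1.368 j6 -0.71 F [ 0.7  0.5 -0.1] w 0.0881
rows [  0.36 -25.33  19.1 ] turn 0.004
```

View pics/w1.png

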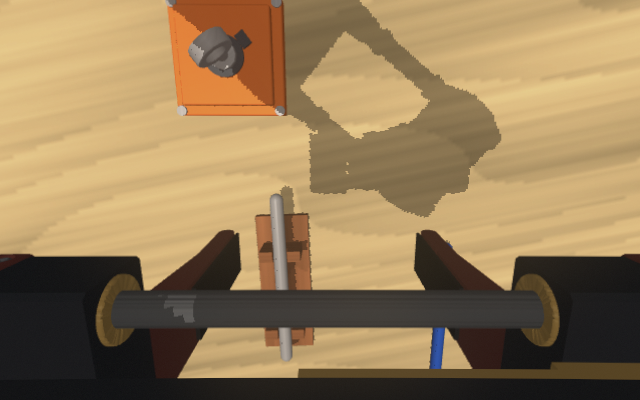

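Wrist picture: the steel rod's end b is at (274,194) and end a at (286,359), which agrees with the scene camera. The orange block is at the top and the blue rod at (437,350). Next I go over the eye.

```bash
python3 -m pendant '0 -5 3.8 0 1; 0 -10 7.6 0 1; 0 -15 11.4 0 1; 0 -20 15.2 0 1; 0 -25 19 0 1'; python3 -m pendant '0 -0.3 0.3 0 1; 0 -0.3 0.3 0 1;0 -0.3 0.3 0 1'; python3 - <<'E'
from h import *
c=read_camera('wrist');save(c,'w2')
import pickle;pickle.dump(c,open('w2.pkl','wb'))
for t,z in [('eye_center',.07),('washer_tab',.0315),('block',0)]:
    for m in mark_of(c,t): print(t,np.round(m['location'],1),round(m['conf'],2),onz(m['location'],c,z).round(4))
goto((0.54,0.05,0.23),1.364)
E
```

```text
time_s: 3.25
position: [0.5298, 0.0628, 0.2338]
tool_rot: [0.072, 0.703, -0.071, 0.704]
force: [0.4, 0.6, 0.6]
width: 0.0875
time_s: 3.62
position: [0.5313, 0.0616, 0.2338]
tool_rot: [0.071, 0.703, -0.071, 0.704]
force: [0.5, 0.3, 0.5]
width: 0.0878
eye_center [314.4 237.8] 0.9 [0.5758 0.0407 0.07  ]
washer_tab [336.4 200.2] 0.68 [0.5527 0.068  0.0315]
block [317.8 215.2] 0.74 [0.5735 0.0426 0.    ]
t 3.83 pos [0.5314 0.061  0.2339] yawy 1.368 j6 -1.32 F [-0.5  0.1  0.8] w 0.0875
rows [ 0.39 -0.9   1.06] turn 0.004
```

View pics/w2.png

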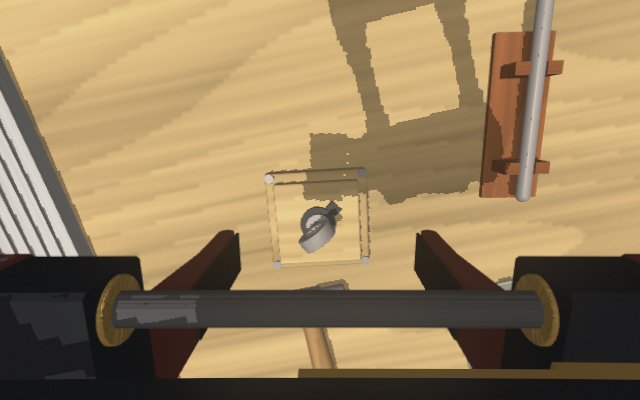

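```bash
python3 - <<'E'
from h import *
import pickle
a,b=pickle.load(open('c0.pkl','rb'));w=pickle.load(open('w2.pkl','rb'))
W=[(269,179),(362,172),(366,261),(277,265)]
S=[(301.6,193.6),(319.4,223.4),(283.2,240.6),(266.4,209.4)]
D=[(330.4,206),(318.6,227.6),(282.2,221),(295,200.4)]
# orientation check: all three triangulated with cyclic shift
for kd in range(4):
  for ks in range(4):
    P=[tri([(W[i],w),(S[(i+ks)%4],a),(D[(i+kd)%4],b)]) for i in range(4)]
    if np.ptp([p[2] for p in P])<.012 and abs(np.mean([p[2] for p in P])-.02)<.02:
        P=np.array(P);print(kd,ks,P.round(4).tolist(),P.mean(0).round(4));
        for i in range(4):print((proj(P[i],w)[0]-W[i]).round(1),(proj(P[i],a)[0]-S[(i+ks)%4]).round(1),(proj(P[i],b)[0]-D[(i+kd)%4]).round(1))
for z in (.015,.02,.025):
  print(z,[np.mean([onz(p,c,z) for p in L],0).round(4).tolist() for L,c in ((W,w),(S,a),(D,b))])
im=cv2.resize(w['img'][160:280,255:385,::-1],(780,720)[:2],interpolation=cv2.INTER_CUBIC)
cv2.imwrite('pics/cE.png',cv2.resize(im,(650,600)))
E
```

```text
0 0 [[0.5179, 0.001, 0.0183], [0.5318, 0.1001, 0.0183], [0.6312, 0.0866, 0.0195], [0.618, -0.0134, 0.0181]] [0.5747 0.0436 0.0185]
[-0.1 -0.2] [ 0. -0.] [-0.1  0. ]
[-0.4  1. ] [ 0.4 -0.1] [-0.   0.1]
[-0.4 -0.8] [ 0.2 -0.1] [-0.5 -0.1]
[0.7 0.4] [-0.4  0.2] [ 0.6 -0. ]
0.015 [[0.5757, 0.0434, 0.015], [0.5739, 0.0417, 0.015], [0.5759, 0.0389, 0.015]]
0.02 [[0.5743, 0.0438, 0.02], [0.5752, 0.0443, 0.02], [0.5742, 0.0457, 0.02]]
0.025 [[0.5728, 0.0442, 0.025], [0.5766, 0.0469, 0.025], [0.5725, 0.0525, 0.025]]
```

View pics/cE.png

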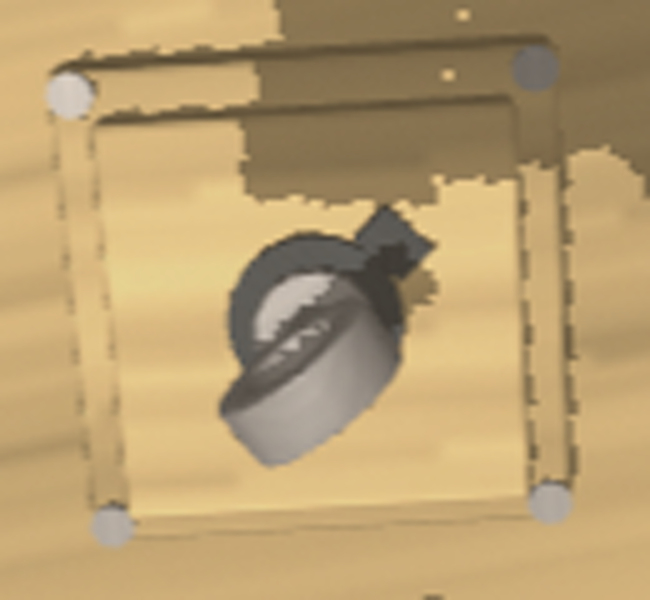

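```bash
python3 - <<'E'
from h import *
import pickle
a,b=pickle.load(open('c0.pkl','rb'));w=pickle.load(open('w2.pkl','rb'))
pts=np.array([(220,411),(243,440),(271,467),(300,456),(332,438),(370,406),(401,360),(402,335)])/5+[255,160]
t=np.linspace(0,2*np.pi,72,endpoint=False)
def ring(C,y,r=.018):
    ax=np.array([np.cos(y),np.sin(y),0]);h=np.array([-np.sin(y),np.cos(y),0])
    return [C+s*.007*ax+r*(np.cos(t)[:,None]*h+np.sin(t)[:,None]*[0,0,1]) for s in(-1,1)]
def cost(C,y):
    P=proj(np.vstack(ring(C,y)),w);H=cv2.convexHull(P.astype(np.float32))
    return np.sqrt(np.mean([cv2.pointPolygonTest(H,tuple(map(float,p)),True)**2 for p in pts]))
C=np.array([.5747,.0436,.07])
r=sorted((cost(C+[dx,dy,0],y),y,dx,dy) for y in np.arange(-1.5,1.6,.03) for dx in(-.002,0,.002) for dy in(-.002,0,.002))
for q in r[:8]:print(np.round(q,3))
r0=sorted((cost(C,y),y) for y in np.arange(-1.5,1.6,.02));print(np.round(r0[:5],3))
y=r0[0][1];out=[]
for c,(x0,y0,ww,hh) in((w,(275,180,80,80)),(a,(265,180,60,60)),(b,(280,175,60,60))):
    s=390//ww;im=cv2.resize(c['img'][y0:y0+hh,x0:x0+ww,::-1],(390,390),interpolation=cv2.INTER_CUBIC)
    for rr in(.018,.010):
      for q in ring(C,y,rr):
        cv2.polylines(im,[((proj(q,c)-[x0,y0]+.5)*390/ww).astype(np.int32)],True,(0,0,255) if rr>.015 else (0,255,0),1)
    out.append(im)
cv2.imwrite('pics/cF.png',np.hstack(out[:2]));cv2.imwrite('pics/cG.png',out[2])
h=silhouettes
E
```

```text
[ 0.783  0.45  -0.002  0.   ]
[ 0.783  0.48  -0.002  0.   ]
[ 0.836  0.42  -0.002  0.   ]
[ 0.841  0.51  -0.002  0.   ]
[0.87 0.54 0.   0.  ]
[0.902 0.51  0.    0.   ]
[0.909 0.57  0.    0.   ]
[ 0.931  0.39  -0.002  0.   ]
[[0.87  0.54 ]
 [0.884 0.52 ]
 [0.888 0.56 ]
 [0.92  0.5  ]
 [0.937 0.58 ]]
```

View pics/cF.png

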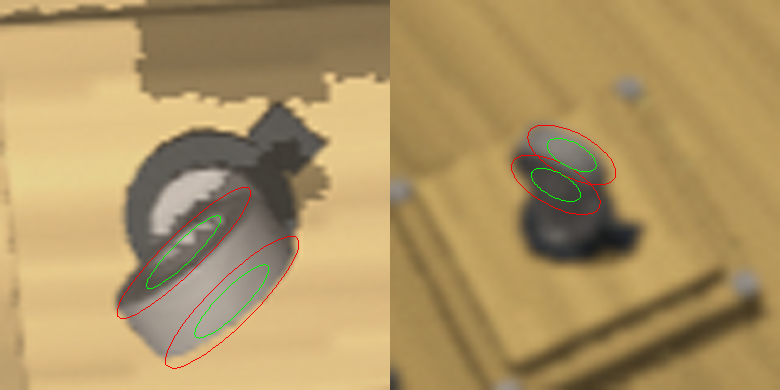

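View pics/cG.png

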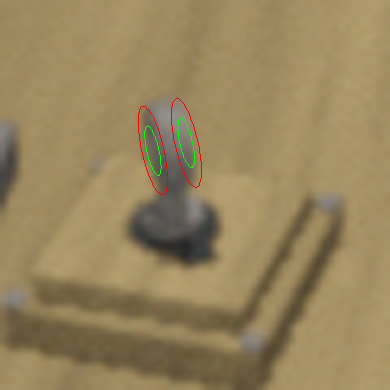

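```bash
python3 - <<'E'
from h import *
import pickle
a,b=pickle.load(open('c0.pkl','rb'))
cv2.imwrite('pics/cH.png',np.hstack([cv2.resize(c['img'][y0:y0+40,x0:x0+40,::-1],(400,400),interpolation=cv2.INTER_LINEAR) for c,x0,y0 in((a,275,190),(b,290,183))]))
E
```

```text
(no output)
```

View pics/cH.png

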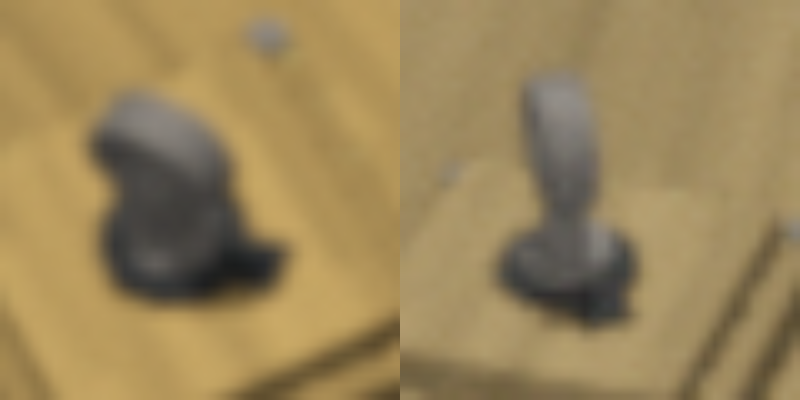

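```bash
python3 - <<'E'
from h import *
import pickle
from scipy.optimize import minimize
a,b=pickle.load(open('c0.pkl','rb'));w=pickle.load(open('w2.pkl','rb'))
pw=np.array([(220,411),(243,440),(271,467),(300,456),(332,438),(370,406),(401,360),(402,335)])/5+[255,160]
pa=np.array([(92,140),(105,108),(138,93),(180,103),(212,130),(232,165),(98,155)])/10+[275,190]-.45
pb=np.array([(125,100),(128,140),(150,73),(185,90),(197,130),(198,165),(137,175)])/10+[290,183]-.45
t=np.linspace(0,2*np.pi,72,endpoint=False)
def ring(C,y,r=.018):
    ax=np.array([np.cos(y),np.sin(y),0]);h=np.array([-np.sin(y),np.cos(y),0])
    return [C+s*.007*ax+r*(np.cos(t)[:,None]*h+np.sin(t)[:,None]*[0,0,1]) for s in(-1,1)]
C=np.array([.5747,.0436,.07])
for y in np.arange(0.1,.75,.05):
  o=[]
  for c,pp in((w,pw),(a,pa),(b,pb)):
    H=cv2.convexHull(proj(np.vstack(ring(C,y)),c).astype(np.float32))
    f=lambda s:np.sqrt(np.mean([cv2.pointPolygonTest(H,(float(p[0]-s[0]),float(p[1]-s[1])),True)**2 for p in pp]))
    m=minimize(f,[0,0],method='Nelder-Mead');o+=[m.fun,*m.x]
  print(round(y,2),np.round(o,2))
E
```

```text
0.1 [ 1.75  0.02 -0.91  0.47 -0.2  -0.07  0.57  0.18 -0.21]
0.15 [ 1.53  0.14 -0.73  0.35 -0.17 -0.07  0.46  0.2  -0.24]
0.2 [ 1.32  0.09 -0.73  0.31 -0.13 -0.03  0.47  0.22 -0.26]
0.25 [ 1.12  0.08 -0.76  0.36 -0.11  0.06  0.53  0.15 -0.32]
0.3 [ 0.95  0.01 -0.78  0.42 -0.15  0.1   0.32  0.16 -0.34]
0.35 [ 0.83 -0.12 -1.02  0.5  -0.18  0.15  0.2   0.18 -0.35]
0.4 [ 0.59  0.02 -1.2   0.57 -0.23  0.2   0.3   0.21 -0.34]
0.45 [ 0.34  0.18 -1.27  0.65 -0.27  0.23  0.5   0.23 -0.31]
0.5 [ 0.28  0.38 -1.29  0.67 -0.38  0.56  0.71  0.25 -0.29]
0.55 [ 0.44  0.38 -1.12  0.67 -0.46  0.54  0.92  0.3  -0.16]
0.6 [ 0.76  0.31 -1.07  0.67 -0.52  0.46  1.12  0.36  0.08]
0.65 [ 1.13  0.37 -1.09  0.66 -0.5   0.36  1.29  0.3   0.6 ]
0.7 [ 1.55  0.48 -1.15  0.65 -0.52  0.38  1.44  0.28  0.58]
```

```bash
python3 - <<'E'
from h import *
goto((0.447,0.282,0.10),np.pi/2-.19)
E
```

```text
t 3.83 pos [0.5314 0.061  0.2339] yawy 1.368 j6 -1.32 F [-0.5  0.1  0.8] w 0.0875
rows [ 13.38  19.95 -12.72] turn -0.013
```

```bash
python3 -m pendant '0 5 -3.2 0 1; 3 10 -6.4 0 1; 7 15 -9.5 -0.01 1; 10 20 -12.7 -0.01 1; 13.4 20 -12.7 -0.01 1'; python3 -m pendant '0 0 0 0 1; 0 0 0 0 1'; python3 - <<'E'
from h import *
c=read_camera('wrist');save(c,'w3')
P=np.array([[.494,.2727,.035]]);d=np.array([.982,-.189,0])
print(proj([P[0]+d*.1,P[0]-d*.1,P[0]-d*.048],c).round(1).tolist())
goto((0.447,0.282,0.027),np.pi/2-.19)
E
```

```text
time_s: 4.45
position: [0.4468, 0.2849, 0.0999]
tool_rot: [0.068, 0.703, -0.066, 0.705]
force: [0.6, -0.7, 0.4]
width: 0.0883
time_s: 4.7
position: [0.4487, 0.2813, 0.1013]
tool_rot: [0.069, 0.703, -0.069, 0.704]
force: [1.0, -0.6, 0.8]
width: 0.0878
[[327.1, 404.3], [325.7, 136.3], [326.1, 216.8]]
t 4.75 pos [0.4492 0.2813 0.1021] yawy 1.375 j6 -0.88 F [-0.2 -0.3 -0.4] w 0.0875
rows [ 7.51  0.02 -0.25] turn -0.006
```

View pics/w3.png

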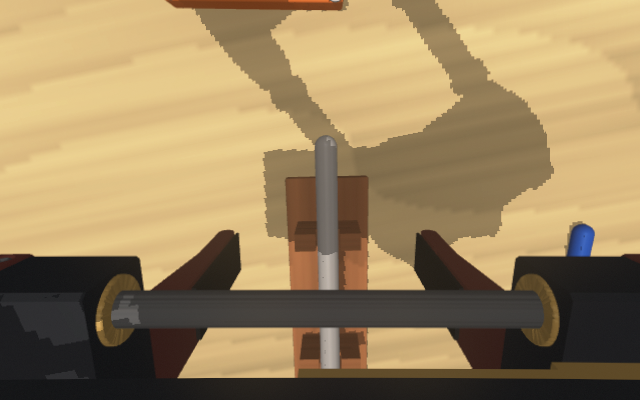

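The rod lies centred between the jaws: end b is at (326,136), exactly as predicted, and the rest is clear at row 230. Descending.

```bash
python3 -m pendant '4 0 -0.2 0 1; 6 0 -0.2 0 1; 7.5 0 -0.2 0 1; 7.5 0 -0.2 0 1'; python3 -m pendant '0 0 0 0 0.5;0 0 0 0 0.1;0 0 0 0 0;0 0 0 0 0;0 0 0 0 0' 20;  python3 -m pendant '0 0 0 0 0;0 0 0 0 0' 60; python3 - <<'E'
from h import *
goto((0.447,0.282,0.15))
E
```

```text
time_s: 5.25
position: [0.4459, 0.2813, 0.0241]
tool_rot: [0.069, 0.704, -0.069, 0.703]
force: [-0.7, 0.3, -0.6]
width: 0.088
time_s: 5.88
position: [0.446, 0.2819, 0.0247]
tool_rot: [0.069, 0.704, -0.069, 0.704]
force: [-0.5, -0.6, 0.2]
width: 0.041
time_s: 6.12
position: [0.4459, 0.2819, 0.0246]
tool_rot: [0.069, 0.704, -0.069, 0.704]
force: [-0.5, 0.2, -0.6]
width: 0.0213
t 6.12 pos [0.4459 0.2819 0.0246] yawy 1.376 j6 -0.88 F [-0.5  0.2 -0.6] w 0.0213
rows [-12.54   0.03   0.1 ] turn 0
```

```bash
python3 -m pendant '-0.2 0 0 0 0;-0.2 0 0 0 0;-0.2 0 0 0 0' 60; python3 - <<'E'
from h import *
goto((0.447,0.282,0.15))
E
```

```text
time_s: 6.5
position: [0.446, 0.2818, 0.0265]
tool_rot: [0.069, 0.704, -0.069, 0.704]
force: [-0.3, 0.8, -0.8]
width: 0.0129
t 6.5 pos [0.446  0.2818 0.0265] yawy 1.376 j6 -0.88 F [-0.3  0.8 -0.8] w 0.0129
rows [-12.35   0.04   0.09] turn 0
```

```bash
python3 -m pendant '-2 0 0 0 0; -5 0 0 0 0;-9 0 0 0 0;-12 0 0 0 0;-12 0 0 0 0'; python3 - <<'E'
from h import *
goto((0.4046,-0.0365,0.15),.44+np.pi/2)
E
```

```text
time_s: 7.12
position: [0.4476, 0.2826, 0.151]
tool_rot: [0.07, 0.702, -0.067, 0.706]
force: [0.2, -0.4, -1.0]
width: 0.0128
t 7.12 pos [0.4476 0.2826 0.151 ] yawy 1.376 j6 -0.88 F [ 0.2 -0.4 -1. ] w 0.0128
rows [-3.000e-02 -3.213e+01  1.960e+00] turn -0.635
```

```bash
python3 -m pendant '0 -6 0.4 -0.12 0; 0 -12 0.8 -0.25 0; 0 -18 1.2 -0.38 0; 0 -24 1.6 -0.5 0; 0 -30 2 -0.63 0'; python3 -m pendant '0 0 0 0 0; 0 0 0 0 0'; python3 - <<'E'
from h import *
goto((0.4046,-0.0365,0.062),.44+np.pi/2)
a=read_camera('scene');b=read_camera('side');save(a,'s4');save(b,'d4')
for c in (a,b):
  for m in mark_of(c,'rod_end_a'): print(np.round(m['location'],1),round(m['conf'],2))
E
```

```text
time_s: 7.75
position: [0.4066, -0.0179, 0.1454]
tool_rot: [-0.154, 0.691, 0.154, 0.69]
force: [1.0, -0.6, -1.6]
width: 0.0129
time_s: 8.0
position: [0.4073, -0.016, 0.1458]
tool_rot: [-0.151, 0.691, 0.152, 0.69]
force: [0.3, -0.3, -0.6]
width: 0.0128
t 8.0 pos [ 0.4073 -0.016   0.1458] yawy 2.003 j6 -2.13 F [ 0.3 -0.3 -0.6] w 0.0128
rows [ 8.37 -1.76 -1.1 ] turn -0.008
[299.7 183.8] 0.84
[430.  335.6] 0.69
[346.3 375.4] 0.63
[274.4 321.9] 0.36
[208.7 327.4] 0.87
[313.5 170.2] 0.83
[392.5 158.3] 0.81
[298.9 356.2] 0.69
```

View pics/s4.png

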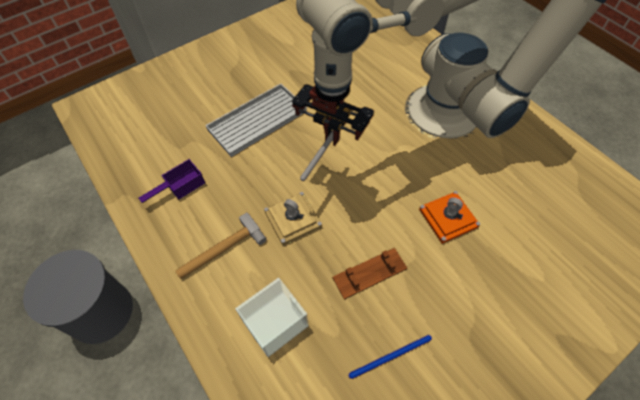

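View pics/d4.png

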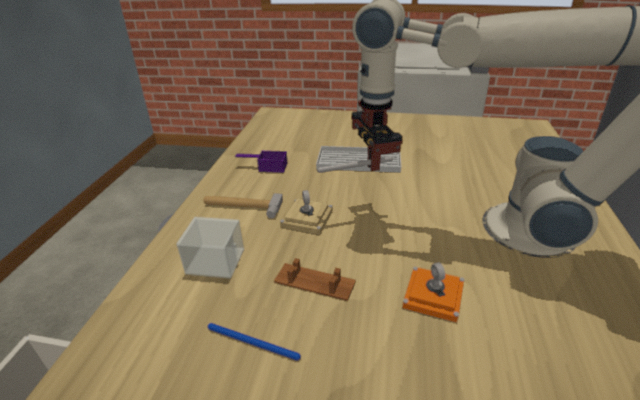

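```bash
python3 - <<'E'
from h import *
a=read_camera('scene');b=read_camera('side')
s=get_state();R=Ro.from_quat(s['tool_rot']).as_matrix()
tip=s['position']-.008*R[:,0]+.148*R[:,2]
print(tip.round(4),proj(tip,a),proj(tip,b),R[:,2].round(3))
o=[]
for c,g in((a,(301,181)),(b,(313,170))):
    m=[m for m in mark_of(c,'rod_end_a') if np.hypot(*(np.array(m['location'])-g))<15];print(m); o.append((m[0]['location'],c))
print(tri(o).round(4))
cv2.imwrite('pics/c5.png',np.hstack([cv2.resize(c['img'][y0:y0+60,x0:x0+60,::-1],(390,390),interpolation=cv2.INTER_CUBIC) for c,x0,y0 in((a,280,140),(b,295,145))]))
E
```

```text
[0.5419 0.0476 0.1544] [[301.56887252 180.12294912]] [[316.683178   170.13147142]] [ 0.906  0.423 -0.   ]
[{'location': [299.7, 179.4], 'conf': 0.61}]
[{'location': [314.4, 171.6], 'conf': 0.64}]
[0.5458 0.0436 0.1503]
```

View pics/c5.png

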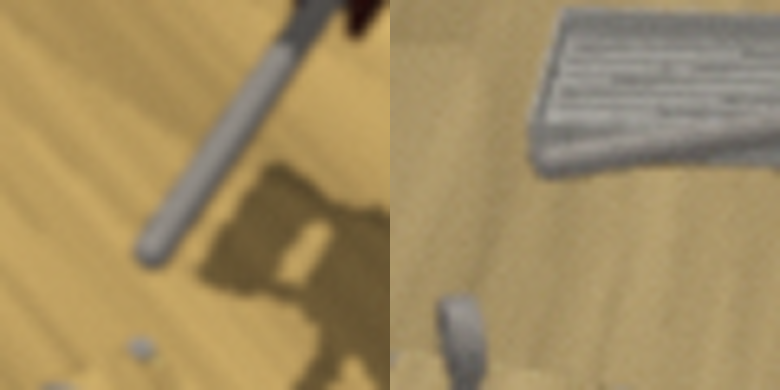

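```bash
python3 -m pendant '0 -1.8 -1.1 -0.01 0; 3 -1.8 -1.1 -0.01 0; 6 -1.8 -1.1 -0.01 0; 8.4 -1.8 -1.1 -0.01 0; 8.4 -1.8 -1.1 -0.01 0'; python3 -m pendant '0 0 0 0 0; 0 0 0 0 0'; python3 - <<'E'
from h import *
a=read_camera('scene');b=read_camera('side')
s=get_state();R=Ro.from_quat(s['tool_rot']).as_matrix()
g=s['position']-.0085*R[:,0];u=R[:,2];C=np.array([.5747,.0436,.07])
d=C-g;print('g',g.round(4),'u',u.round(3),'ang',np.arctan2(u[1],u[0]).round(3),'along',d@u,'lat(tool y)',d@R[:,1],'dz',d[2])
goto()if 0 else None
t=np.linspace(0,2*np.pi,40);out=[]
y=.43;ax=np.array([np.cos(y),np.sin(y),0]);h=np.array([-np.sin(y),np.cos(y),0])
for c,x0,y0 in((a,270,150),(b,285,165)):
    im=cv2.resize(c['img'][y0:y0+60,x0:x0+60,::-1],(390,390),interpolation=cv2.INTER_CUBIC)
    f=lambda X:((proj(X,c)-[x0,y0]+.5)*6.5).astype(np.int32)
    cv2.polylines(im,[f([g+u*.03,g+u*.22])],False,(0,255,0),1)
    for q in(-1,1):cv2.polylines(im,[f(C+q*.007*ax+.01*(np.cos(t)[:,None]*h+np.sin(t)[:,None]*[0,0,1]))],True,(0,0,255),1)
    out.append(im)
cv2.imwrite('pics/c6.png',np.hstack(out))
E
```

```text
time_s: 9.02
position: [0.404, -0.0366, 0.0607]
tool_rot: [-0.156, 0.691, 0.157, 0.688]
force: [-0.2, -1.1, -1.3]
width: 0.0132
time_s: 9.28
position: [0.4061, -0.0372, 0.0641]
tool_rot: [-0.156, 0.689, 0.156, 0.69]
force: [-0.2, 0.1, -1.2]
width: 0.0126
g [ 0.4058 -0.0372  0.0722] u [0.903 0.43  0.002] ang 0.445 along 0.18718945333669315 lat(tool y) 0.0002649048776671705 dz -0.0022439353368813725
```

View pics/c6.png

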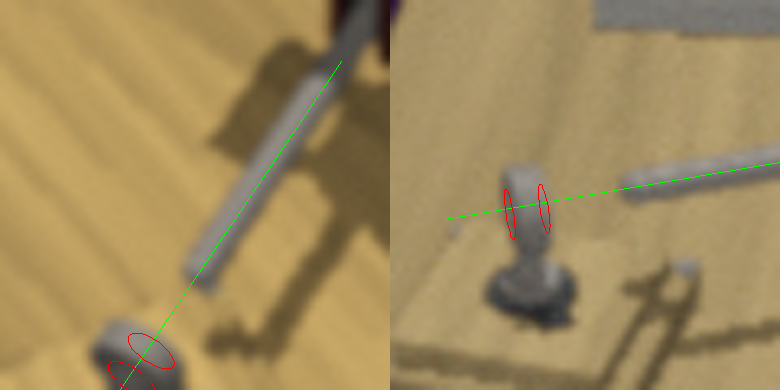

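```bash
cat > rodfit.py <<'E'
from h import *
def lines(c,p):
    best=None
    for m in silhouettes(c,'rod_center'):
        M=np.array(m['pixels']);ys,xs=np.nonzero(M)
        d=np.min(np.hypot(xs-p[0],ys-p[1]))
        if best is None or d<best[0]: best=(d,xs,ys,m)
    _,xs,ys,m=best
    vx,vy,x0,y0=cv2.fitLine(np.stack([xs,ys],1).astype(np.float32),cv2.DIST_HUBER,0,.01,.01).ravel()
    q=np.stack([xs-x0,ys-y0],1)@[vx,vy]
    return np.array([x0,y0]),np.array([vx,vy]),(q.min(),q.max()),len(xs),round(m['conf'],2)
def fit3d(ca,cb,pa,pb):
    pl=[];info=[]
    for c,p in((ca,pa),(cb,pb)):
        o,v,r,n,cf=lines(c,p);info.append((o.round(1),v.round(3),np.round(r,1),n,cf))
        o1,d1=ray(o+v*r[0],c);_,d2=ray(o+v*r[1],c);nn=np.cross(d1,d2);nn/=np.linalg.norm(nn);pl.append((nn,nn@o1))
    u=np.cross(pl[0][0],pl[1][0]);u/=np.linalg.norm(u)
    if u[0]<0:u=-u
    P=np.linalg.lstsq(np.array([pl[0][0],pl[1][0],u]),np.array([pl[0][1],pl[1][1],u@[.5,.02,.07]]),rcond=None)[0]
    return P,u,info
E
python3 - <<'E'
from rodfit import *
a=read_camera('scene');b=read_camera('side')
P,u,i=fit3d(a,b,(310,175),(395+0-70,193));print(i)
C=np.array([.5747,.0436,.07])
h=np.array([-u[1],u[0],0]);h/=np.linalg.norm(h)
Q=P+u*((C-P)@u)
print('P',P.round(4),'u',u.round(3),np.arctan2(u[1],u[0]).round(3),'at eye',Q.round(4),'C-Q lat',((C-Q)@h).round(4),'dz',(C-Q)[2].round(4))
s=get_state();print(s['position'].round(4))
E
```

```text
[(array([313.3, 172. ], dtype=float32), array([ 0.554, -0.832], dtype=float32), array([-24. ,  23.7]), 227, 0.78), (array([350.5, 188.5], dtype=float32), array([ 0.984, -0.176], dtype=float32), array([-30.2,  40.2]), 302, 0.89)]
P [0.5048 0.01   0.0721] u [ 0.902  0.432 -0.007] 0.446 at eye [0.5747 0.0435 0.0716] C-Q lat 0.0001 dz -0.0016
[ 0.4054 -0.0371  0.0629]
```

The rod axis from both cameras aims at the eye centre: 0.1 mm off sideways and 1.6 mm high. I lower it slightly and enter gently.

```bash
python3 -m pendant '0.15 0 0 0 0; 0.15 0 1 0 0; 0.15 0 2 0 0; 0.15 0 2.5 0 0;0.15 0 2.5 0 0'; python3 - <<'E'
from rodfit import *
a=read_camera('scene');b=read_camera('side')
cv2.imwrite('pics/c7.png',np.hstack([cv2.resize(c['img'][y0:y0+60,x0:x0+60,::-1],(390,390),interpolation=cv2.INTER_CUBIC) for c,x0,y0 in((a,270,165),(b,285,165))]))
s=get_state();print(s['position'].round(4),s['force'].round(1))
E
```

```text
time_s: 10.2
position: [0.4281, -0.0261, 0.061]
tool_rot: [-0.156, 0.69, 0.156, 0.689]
force: [0.9, 0.1, -0.7]
width: 0.0127
[ 0.4277 -0.0263  0.061 ] [ 0.9  0.6 -2.5]
```

View pics/c7.png

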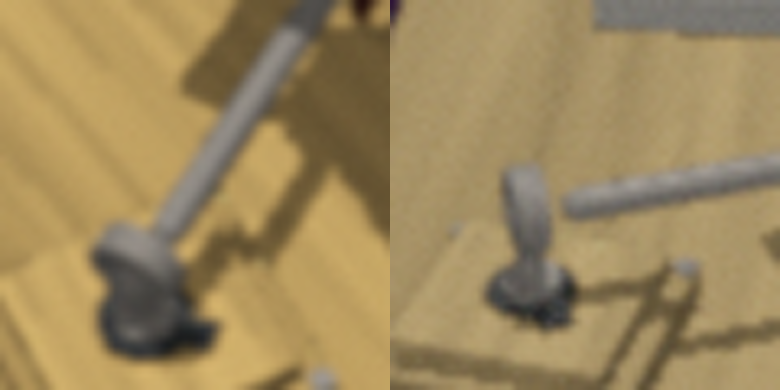

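Aligned: the tip is just short of the ring. Entering.

```bash
python3 -m pendant '0 0 0.5 0 0; 0 0 1 0 0; 0 0 1.5 0 0; 0 0 1.5 0 0'; python3 -m pendant '0 0 0.6 0 0; 0 0 1.2 0 0; 0 0 1.2 0 0';python3 - <<'E'
from rodfit import *
a=read_camera('scene');b=read_camera('side')
cv2.imwrite('pics/c8.png',np.hstack([cv2.resize(c['img'][y0:y0+60,x0:x0+60,::-1],(390,390),interpolation=cv2.INTER_CUBIC) for c,x0,y0 in((a,270,165),(b,285,165))]))
s=get_state();print(s['position'].round(4),s['force'].round(1))
E
```

```text
time_s: 10.8
position: [0.4416, -0.0198, 0.0611]
tool_rot: [-0.156, 0.69, 0.156, 0.69]
force: [-0.5, -0.1, -0.9]
width: 0.0128
time_s: 11.18
position: [0.4525, -0.0145, 0.0611]
tool_rot: [-0.156, 0.69, 0.156, 0.69]
force: [-0.3, -1.1, -1.2]
width: 0.0125
[ 0.4522 -0.0147  0.061 ] [-0.2  0.4 -1. ]
```

View pics/c8.png

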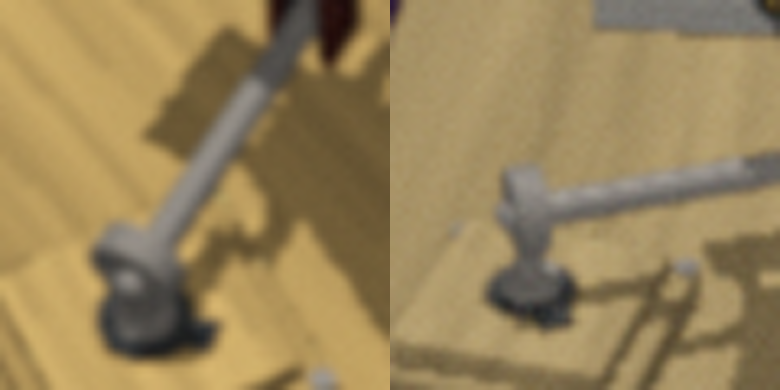

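The rod tip shows past the ring: scene crop (130,280), side crop (503,215). No force. Two more centimetres.

```bash
python3 -m pendant '0 0 0.7 0 0; 0 0 1.4 0 0; 0 0 2 0 0; 0 0 2 0 0; 0 0 2 0 0'; python3 - <<'E'
from h import *
C=np.array([.5747,.0436,.07])
s=get_state();R=Ro.from_quat(s['tool_rot']).as_matrix();d=C-s['position'];print(s['position'].round(4),s['force'].round(1),s['wrist_torque'].round(3),'along',d@R[:,2],'lat',d@R[:,1],np.arctan2(R[1,2],R[0,2]))
# tool-frame arcs: world CW by th -> turn +th; new TCP = C - r*u(th)
r=d@R[:,2]
for th in np.arange(.05,.61,.05):
    print(round(th,2),'y',round(100*r*np.sin(th),2),'z',round(100*r*(1-np.cos(th)),2))
E
```

```text
time_s: 11.9
position: [0.4702, -0.0061, 0.061]
tool_rot: [-0.156, 0.69, 0.156, 0.69]
force: [0.3, -0.3, -1.6]
width: 0.0128
[ 0.4702 -0.0061  0.061 ] [ 0.3 -0.3 -1.6] [-0.     0.027  0.054] along 0.11573634373945381 lat -7.71070913346611e-05 0.4448737969130266
0.05 y 0.58 z 0.01
0.1 y 1.16 z 0.06
0.15 y 1.73 z 0.13
0.2 y 2.3 z 0.23
0.25 y 2.86 z 0.36
0.3 y 3.42 z 0.52
0.35 y 3.97 z 0.7
0.4 y 4.51 z 0.91
0.45 y 5.03 z 1.15
0.5 y 5.55 z 1.42
0.55 y 6.05 z 1.71
0.6 y 6.53 z 2.02
```

```bash
cat > tq.py <<'E'
from h import *
C=np.array([.5747,.0436,.07])
def st():
    s=get_state();R=Ro.from_quat(s['tool_rot']).as_matrix();d=C-s['position'];F=s['force'];M=s['wrist_torque']
    e=-d
    print('t',round(s['time_s'],2),'z',s['position'][2].round(4),'Ft',(R.T@F).round(1),'Mz',M[2].round(3),'Teye',round(M[2]+e[0]*F[1]-e[1]*F[0],3),'ang',np.arctan2(R[1,2],R[0,2]).round(3),'r',round(d@R[:,2],4),'lat',round(d@R[:,1],4),'w',s['width'].round(4))
if __name__=='__main__': st()
E
python3 tq.py; python3 -m pendant '0 1.16 0.06 0.1 0; 0 2.3 0.23 0.2 0; 0 2.86 0.36 0.25 0;0 2.86 0.36 0.25 0' >/dev/null; python3 tq.py
for i in 1 ; do python3 -m pendant '0 0.58 0.01 0.05 0; 0 0.58 0.01 0.05 0'>/dev/null; python3 tq.py; python3 -m pendant '0 0.58 0.01 0.05 0; 0 0.58 0.01 0.05 0'>/dev/null; python3 tq.py;python3 -m pendant '0 0.58 0.01 0.05 0; 0 0.58 0.01 0.05 0'>/dev/null; python3 tq.py; done
```

```text
Traceback (most recent call last):
  File "tq.py", line 7, in <module>
    if __name__=='__main__': st()
                             ~~^^
  File "tq.py", line 6, in st
    print('t',round(s['time_s'],2),'z',s['position'][2].round(4),'Ft',(R.T@F).round(1),'Mz',M[2].round(3),'Teye',round(M[2]+e[0]*F[1]-e[1]*F[0],3),'ang',np.arctan2(R[1,2],R[0,2]).round(3),'r',round(d@R[:,2],4),'lat',round(d@R[:,1],4),'w',s['width'].round(4))
                                                                                                                                                                                                                                              ^^^^^^^^^^^^^^^^
AttributeError: 'float' object has no attribute 'round'
Traceback (most recent call last):
  File "tq.py", line 7, in <module>
    if __name__=='__main__': st()
                             ~~^^
  File "tq.py", line 6, in st
    print('t',round(s['time_s'],2),'z',s['position'][2].round(4),'Ft',(R.T@F).round(1),'Mz',M[2].round(3),'Teye',round(M[2]+e[0]*F[1]-e[1]*F[0],3),'ang',np.arctan2(R[1,2],R[0,2]).round(3),'r',
[... 1894 characters left out ...]
ile "tq.py", line 7, in <module>
    if __name__=='__main__': st()
                             ~~^^
  File "tq.py", line 6, in st
    print('t',round(s['time_s'],2),'z',s['position'][2].round(4),'Ft',(R.T@F).round(1),'Mz',M[2].round(3),'Teye',round(M[2]+e[0]*F[1]-e[1]*F[0],3),'ang',np.arctan2(R[1,2],R[0,2]).round(3),'r',round(d@R[:,2],4),'lat',round(d@R[:,1],4),'w',s['width'].round(4))
                                                                                                                                                                                                                                              ^^^^^^^^^^^^^^^^
AttributeError: 'float' object has no attribute 'round'
```

```bash
sed -i "s/s\['width'\].round(4)/round(float(s['width']),4)/" tq.py; python3 tq.py;  python3 -m pendant '0 0.58 0.01 0.05 0; 0 0.58 0.01 0.05 0'>/dev/null; python3 tq.py; python3 - <<'E'
from h import *
a=read_camera('scene');b=read_camera('side')
cv2.imwrite('pics/c9.png',np.hstack([cv2.resize(c['img'][y0:y0+60,x0:x0+60,::-1],(390,390),interpolation=cv2.INTER_CUBIC) for c,x0,y0 in((a,270,165),(b,285,165))]))
E
```

```text
t 13.15 z 0.0611 Ft [ 0.7 -2.9 -0.7] Mz -0.182 Teye 0.157 ang 0.047 r 0.1159 lat 0.0002 w 0.0126
t 13.4 z 0.0611 Ft [ 1.2 -2.8 -1.5] Mz -0.26 Teye 0.064 ang -0.003 r 0.116 lat 0.0001 w 0.0128
```

View pics/c9.png

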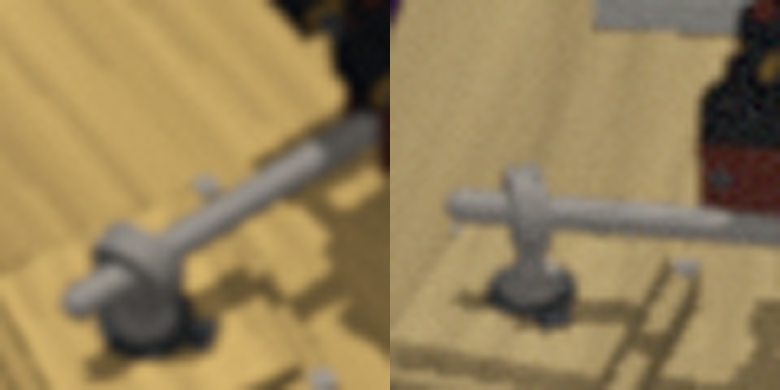

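```bash
python3 -m pendant '0 0.58 0.01 0.05 0; 0 0.58 0.01 0.05 0'>/dev/null; python3 tq.py; python3 -m pendant '0 0.58 0.01 0.05 0; 0 0.58 0.01 0.05 0'>/dev/null; python3 tq.py; python3 -m pendant '0 0.58 0.01 0.05 0; 0 0.58 0.01 0.05 0'>/dev/null; python3 tq.py
```

```text
t 13.75 z 0.0611 Ft [ 1.2 -3.  -0.4] Mz -0.283 Teye 0.065 ang -0.054 r 0.1159 lat 0.0 w 0.0129
t 14.0 z 0.0611 Ft [ 0.8 -2.8 -0.2] Mz -0.213 Teye 0.107 ang -0.103 r 0.1159 lat -0.0001 w 0.0127
t 14.25 z 0.0611 Ft [ 2.  -4.3 -0.1] Mz -0.306 Teye 0.192 ang -0.153 r 0.1159 lat -0.0001 w 0.0126
```

```bash
python3 -m pendant '0 0.58 0.01 0.05 0; 0 0.58 0.01 0.05 0'>/dev/null; python3 tq.py; python3 -m pendant '0 0.58 0.01 0.05 0; 0 0.58 0.01 0.05 0'>/dev/null; python3 tq.py
```

```text
t 14.5 z 0.0611 Ft [ 1.8 -2.9  0.4] Mz -0.265 Teye 0.077 ang -0.203 r 0.116 lat -0.0001 w 0.0128
t 14.75 z 0.0611 Ft [ 2.1 -3.9  1.3] Mz -0.166 Teye 0.283 ang -0.253 r 0.116 lat -0.0001 w 0.0124
```

```bash
python3 -m pendant '0 0.58 0.01 0.05 0; 0 0.58 0.01 0.05 0'>/dev/null; python3 tq.py; python3 -m pendant '0 0.58 0.01 0.05 0; 0 0.58 0.01 0.05 0'>/dev/null; python3 tq.py
```

```text
t 15.0 z 0.0612 Ft [ 1.6 -3.5  1.8] Mz -0.21 Teye 0.194 ang -0.303 r 0.116 lat -0.0001 w 0.0128
t 15.25 z 0.0612 Ft [ 1.  -3.1  2. ] Mz -0.261 Teye 0.097 ang -0.353 r 0.116 lat -0.0001 w 0.0128
```

```bash
python3 -m pendant '0 0.58 0.01 0.05 0; 0 0.58 0.01 0.05 0'>/dev/null; python3 tq.py; python3 -m pendant '0 0.58 0.01 0.05 0; 0 0.58 0.01 0.05 0'>/dev/null; python3 tq.py
```

```text
t 15.5 z 0.0612 Ft [ 1.7 -3.1  2.8] Mz -0.2 Teye 0.157 ang -0.403 r 0.1161 lat -0.0001 w 0.0128
t 15.75 z 0.0612 Ft [ 1.2 -2.5  3.6] Mz -0.219 Teye 0.072 ang -0.453 r 0.1161 lat -0.0 w 0.0127
```

```bash
python3 -m pendant '0 0.58 0.01 0.05 0; 0 0.58 0.01 0.05 0'>/dev/null; python3 tq.py
```

```text
t 16.0 z 0.0612 Ft [ 1.4 -2.9  3. ] Mz -0.275 Teye 0.06 ang -0.503 r 0.1161 lat -0.0 w 0.0126
```

```bash
python3 -m pendant '0 0.58 0.02 0.05 0; 0 0.58 0.02 0.05 0'>/dev/null; python3 tq.py; python3 - <<'E'
from h import *
a=read_camera('scene');b=read_camera('side')
cv2.imwrite('pics/c10.png',np.hstack([cv2.resize(c['img'][y0:y0+60,x0:x0+60,::-1],(390,390),interpolation=cv2.INTER_CUBIC) for c,x0,y0 in((a,270,165),(b,285,165))]))
E
```

```text
t 16.25 z 0.0611 Ft [ 1.9 -2.9  4.5] Mz -0.258 Teye 0.074 ang -0.553 r 0.1161 lat 0.0 w 0.013
```

View pics/c10.png

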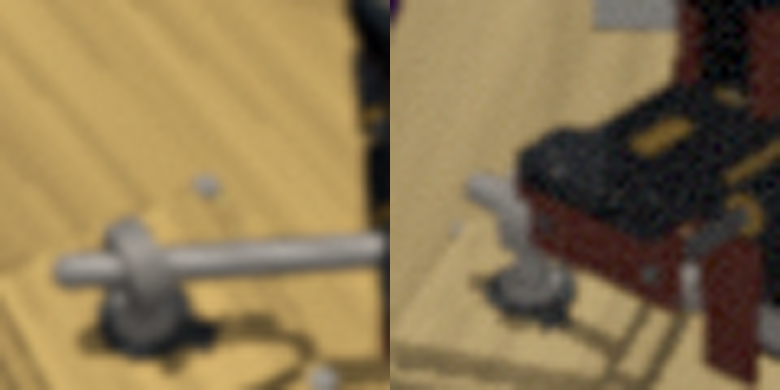

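The eye follows the rod and the tab is still at crop (205,330) in the scene view. Continuing.

```bash
python3 -m pendant '0 0.58 0.02 0.05 0; 0 0.58 0.02 0.05 0'>/dev/null; python3 tq.py; python3 -m pendant '0 0.58 0.02 0.05 0; 0 0.58 0.02 0.05 0'>/dev/null; python3 tq.py
```

```text
t 16.6 z 0.0611 Ft [ 0.8 -2.3  4.6] Mz -0.248 Teye 0.017 ang -0.604 r 0.1161 lat 0.0 w 0.0126
t 16.85 z 0.0611 Ft [ 1.7 -2.2  4.3] Mz -0.262 Teye -0.003 ang -0.653 r 0.1161 lat 0.0 w 0.0124
```

```bash
python3 -m pendant '0 0.58 0.02 0.05 0; 0 0.58 0.02 0.05 0'>/dev/null; python3 tq.py
```

```text
t 17.1 z 0.0611 Ft [ 1.1 -3.1  4. ] Mz -0.21 Teye 0.146 ang -0.703 r 0.116 lat 0.0001 w 0.0128
```

```bash
python3 -m pendant '0 0.58 0.02 0.05 0; 0 0.58 0.02 0.05 0'>/dev/null; python3 tq.py
```

```text
t 17.35 z 0.0611 Ft [ 1.8 -2.6  3.6] Mz -0.277 Teye 0.025 ang -0.753 r 0.116 lat 0.0001 w 0.0128
```

```bash
python3 -m pendant '0 0.58 0.02 0.05 0; 0 0.58 0.02 0.05 0'>/dev/null; python3 tq.py;  python3 - <<'E'
from h import *
a=read_camera('scene')
cv2.imwrite('pics/c11.png',np.hstack([cv2.resize(c['img'][y0:y0+60,x0:x0+60,::-1],(390,390),interpolation=cv2.INTER_CUBIC) for c,x0,y0 in((a,270,165),)]))
E
```

```text
t 17.6 z 0.061 Ft [ 0.8 -2.7  4.3] Mz -0.207 Teye 0.105 ang -0.802 r 0.1159 lat 0.0001 w 0.0128
```

View pics/c11.png

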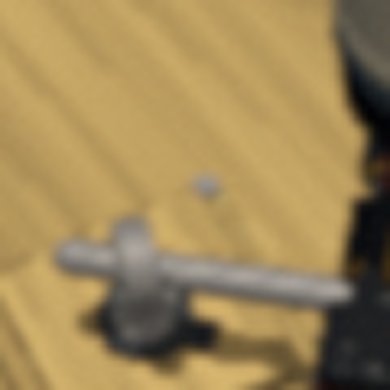

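```bash
python3 -m pendant '0 0.46 0.02 0.04 0; 0 0.46 0.02 0.04 0'>/dev/null; python3 tq.py
```

```text
t 17.9 z 0.061 Ft [ 1.2 -3.6  4.2] Mz -0.159 Teye 0.264 ang -0.842 r 0.1159 lat 0.0003 w 0.013
```

```bash
python3 -m pendant '0 0.46 0.02 0.04 0; 0 0.46 0.02 0.04 0'>/dev/null; python3 tq.py
```

```text
t 18.15 z 0.0608 Ft [ 1.4 -3.5  4.8] Mz -0.064 Teye 0.347 ang -0.882 r 0.1158 lat 0.0006 w 0.0128
```

```bash
python3 -m pendant '0 0.35 0.01 0.03 0; 0 0.35 0.01 0.03 0'>/dev/null; python3 tq.py
```

```text
t 18.4 z 0.0607 Ft [ 1.5 -4.2  4.5] Mz -0.141 Teye 0.354 ang -0.912 r 0.1158 lat 0.0009 w 0.0126
```

```bash
python3 -m pendant '0 0.35 0.01 0.03 0; 0 0.35 0.01 0.03 0'>/dev/null; python3 tq.py;  python3 - <<'E'
from h import *
import pickle
a=read_camera('scene');a0=pickle.load(open('c0.pkl','rb'))[0]
cv2.imwrite('pics/c12.png',np.hstack([cv2.resize(c['img'][y0:y0+40,x0:x0+40,::-1],(390,390),interpolation=cv2.INTER_CUBIC) for c,x0,y0 in((a0,280,190),(a,280,190),)]))
E
```

```text
t 18.65 z 0.0607 Ft [ 0.4 -4.3  3.7] Mz -0.079 Teye 0.421 ang -0.942 r 0.1157 lat 0.0009 w 0.0125
```

View pics/c12.png

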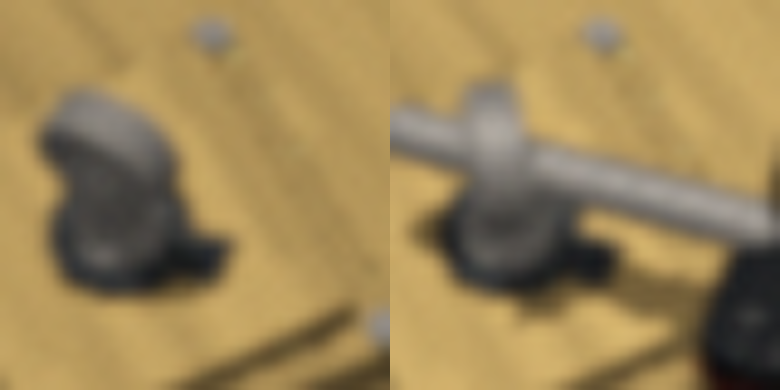

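```bash
cat > tab.py <<'E'
from h import *
import pickle
a0=pickle.load(open('c0.pkl','rb'))[0]
a=read_camera('scene');C=np.array([.5747,.0436,.0315])
s=Ro
def tp(th,c,r=.03,th0=2.3):return proj(C+r*np.array([np.cos(th0-th),np.sin(th0-th),0]),c)[0]
print('pred',tp(0,a0).round(2),tp(.08,a0).round(2),tp(.13,a0).round(2),tp(.2,a0).round(2))
def cen(c):
    # background = wood brightness; darkness-weighted centroid in window around tab tip
    g=cv2.cvtColor(c['img'],cv2.COLOR_RGB2GRAY).astype(float)
    w=g[206:224,294:308];d=np.clip(75-w,0,None)
    ys,xs=np.mgrid[206:224,294:308];m=(xs>=298)
    d=d*m;return np.round([(d*xs).sum()/d.sum(),(d*ys).sum()/d.sum(),d.sum()],2)
print(cen(a0),cen(a))
P=lambda c:c['img'][208:222,295:307].mean(2).astype(int)
print(P(a0));print(P(a))
E
python3 tab.py
```

```text
pred [304.11 215.83] [303.85 216.65] [303.65 217.15] [303.32 217.84]
[299.31 216.05 602.  ] [299.69 216.36 758.  ]
[[ 73  67  76 112 143 155 155 151 144 139 136 136]
 [ 64  62  70 101 135 153 154 154 148 141 136 135]
 [ 65  66  65  84 120 146 154 154 151 145 140 136]
 [ 69  74  68  74 107 141 153 155 154 150 142 138]
 [ 70  71  63  68  97 129 148 153 154 154 149 138]
 [ 69  65  59  60  81 107 126 134 141 149 148 144]
 [ 69  59  50  51  60  73  85  95 113 136 149 148]
 [ 63  51  36  35  41  47  51  62  92 128 149 152]
 [ 50  39  28  27  30  35  41  61 102 137 153 155]
 [ 34  30  30  29  29  32  45  72 114 145 154 154]
 [ 30  32  41  48  50  53  65  94 129 150 152 154]
 [ 46  53  65  74  77  90 101 125 143 153 154 153]
 [ 87  91  97 103 111 125 139 149 155 154 152 152]
 [127 127 131 133 138 146 154 157 156 154 154 153]]
[[111 120 129 137 142 145 151 157 158 155 150 148]
 [ 87  92 101 107 113 121 130 138 143 145 151 157]
 [ 74  77  79  81  91  99 106 110 117 123 130 138]
 [ 74  77  72  71  86 106 111 110 107 104 106 111]
 [ 75  74  66  70  98 129 141 135 129 120 111 106]
 [ 78  70  59  63  97 128 144 147 151 150 145 133]
 [ 77  64  51  50  67  86 101 115 136 152 160 156]
 [ 69  54  37  35  37  43  49  69 101 135 160 164]
 [ 54  41  31  30  29  29  28  45  81 121 148 157]
 [ 39  33  30  32  29  27  29  44  73  99 115 130]
 [ 31  37  44  47  44  36  38  53  77  89  91 101]
 [ 42  55  65  74  72  66  66  76  83  88  88  90]
 [ 63  72  84  97 110 115 113 107  98  92  88  89]
 [ 81  86  99 124 144 153 154 143 126 110  98  95]]
```

The tab's upper edge has moved about 0.45 px (≈0.05 rad). The eye has seated; a little more is needed.

```bash
python3 -m pendant '0 0.58 0.02 0.05 0; 0 0.58 0.02 0.05 0'>/dev/null; python3 tq.py; python3 tab.py | tail -14
```

```text
t 19.0 z 0.0606 Ft [ 0.1 -3.8  4.4] Mz -0.039 Teye 0.404 ang -0.992 r 0.1157 lat 0.0009 w 0.0128
[[118 129 138 144 151 155 160 155 148 148 144 139]
 [ 95 102 112 119 127 137 143 147 152 158 154 150]
 [ 79  82  84  92 101 110 117 125 133 142 148 151]
 [ 74  70  67  73  86 102 108 107 110 115 123 132]
 [ 74  71  64  69  95 122 128 121 114 110 106 108]
 [ 77  71  62  69  96 127 142 146 141 133 121 112]
 [ 77  66  55  57  73  95 117 135 146 150 150 142]
 [ 70  53  40  37  42  54  72  92 116 143 162 162]
 [ 55  41  32  29  30  33  37  53  92 133 160 165]
 [ 37  33  30  31  28  26  31  45  80 118 142 151]
 [ 33  36  38  41  35  31  34  54  79  98 111 113]
 [ 44  53  61  62  60  55  56  66  83  90  92  91]
 [ 64  71  82  96 108 108  99  91  90  90  90  88]
 [ 81  85  99 126 144 149 142 125 111  99  92  92]]
```

```bash
python3 -m pendant '0 0.35 0.01 0.03 0; 0 0.35 0.01 0.03 0'>/dev/null; python3 tq.py; python3 tab.py | tail -14
```

```text
t 19.3 z 0.0606 Ft [-0.2 -4.2  4.1] Mz -0.063 Teye 0.423 ang -1.022 r 0.1157 lat 0.0009 w 0.0128
[[122 135 143 147 152 157 155 151 147 143 138 138]
 [ 98 107 117 126 135 142 150 157 159 155 151 148]
 [ 81  85  90  98 108 118 127 136 146 150 157 159]
 [ 75  74  72  76  88 100 107 112 119 127 135 145]
 [ 78  73  65  70  88 110 116 116 111 108 112 119]
 [ 77  73  63  69  94 126 141 143 132 119 110 109]
 [ 78  67  53  59  77 109 133 143 146 145 139 130]
 [ 70  55  42  40  49  69  86 102 127 151 159 155]
 [ 55  41  31  29  33  38  42  58  98 139 161 165]
 [ 38  31  30  28  29  28  30  46  79 120 146 156]
 [ 32  35  39  41  34  30  38  56  80  99 114 132]
 [ 43  51  62  63  60  52  54  70  85  91  93 100]
 [ 62  73  83  94 101  93  83  87  89  91  89  89]
 [ 81  87 101 123 139 136 122 111  99  95  93  91]]
```

About 0.13 rad (≈4 mm) by the scene camera. I unload by swinging back 0.3 rad, then check rod centring before drawing out.

```bash
python3 -m pendant '0 -1.73 0.13 -0.15 0; 0 -2.86 0.36 -0.25 0; 0 -3.42 0.52 -0.3 0; 0 -3.42 0.52 -0.3 0'>/dev/null; python3 tq.py; python3 - <<'E'
from h import *
a=read_camera('scene');b=read_camera('side')
cv2.imwrite('pics/c13.png',np.hstack([cv2.resize(c['img'][y0:y0+60,x0:x0+60,::-1],(390,390),interpolation=cv2.INTER_CUBIC) for c,x0,y0 in((a,270,165),(b,285,165))]))
E
python3 tab.py | tail -14
```

```text
t 19.85 z 0.061 Ft [ 0.9 -0.3 -0.7] Mz -0.103 Teye -0.069 ang -0.723 r 0.1165 lat -0.0001 w 0.013
[[ 99 102 104 105 108 110 113 114 114 115 117 118]
 [ 80  79  76  79  86 100 105 106 104 100  98  99]
 [ 76  72  63  71  96 125 134 135 132 124 116 110]
 [ 76  72  63  70 111 146 158 159 159 152 145 140]
 [ 77  71  64  74 109 145 164 166 165 164 158 150]
 [ 78  71  60  67  95 134 156 162 166 163 161 154]
 [ 77  65  49  50  68 100 128 141 147 149 149 149]
 [ 68  54  38  33  38  54  72  84  98 109 115 126]
 [ 54  42  32  29  28  29  32  43  60  79  92  99]
 [ 39  33  30  27  28  27  28  40  63  82  89  89]
 [ 31  34  42  45  43  39  45  59  79  89  91  91]
 [ 42  56  75  90  89  79  84 104 115 118 118 107]
 [ 62  77 103 127 134 127 132 146 155 153 150 139]
 [ 81  87 106 133 152 156 159 166 166 167 164 159]]
```

View pics/c13.png

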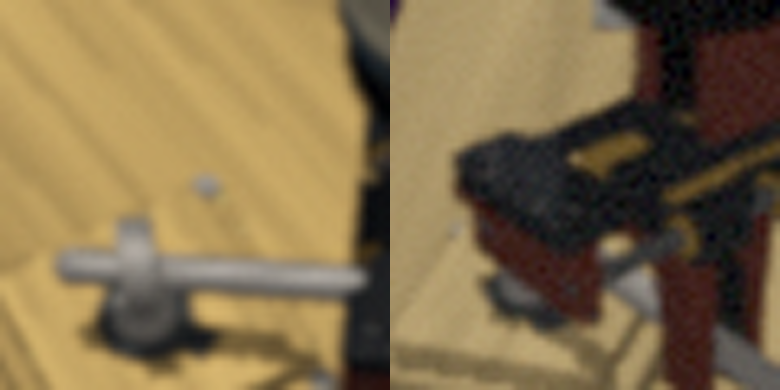

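Free of load (forces about zero). Drawing out.

```bash
python3 -m pendant '0 0 -1 0 0; 0 0 -2 0 0; 0 0 -3 0 0; 0 0 -4 0 0;0 0 -4 0 0'>/dev/null; python3 tq.py; python3 -m pendant '0 0 -1.5 0 0; 0 0 -3 0 0; 0 0 -4 0 0;0 0 -4 0 0'>/dev/null; python3 tq.py;python3 - <<'E'
from h import *
a=read_camera('scene');b=read_camera('side');save(a,'s14')
cv2.imwrite('pics/c14.png',np.hstack([cv2.resize(c['img'][y0:y0+60,x0:x0+60,::-1],(390,390),interpolation=cv2.INTER_CUBIC) for c,x0,y0 in((a,270,175),(b,285,165))]))
E
python3 tab.py | tail -14
```

```text
t 20.62 z 0.0613 Ft [0.2 0.8 0.4] Mz -0.044 Teye -0.162 ang -0.724 r 0.1564 lat -0.0005 w 0.0128
t 21.12 z 0.0612 Ft [1.  0.1 0.4] Mz -0.015 Teye -0.033 ang -0.724 r 0.1964 lat -0.0003 w 0.0129
[[ 87 101 126 146 159 161 162 159 152 145 144 145]
 [ 74  75  90 117 145 159 163 160 156 148 143 143]
 [ 73  66  66  88 126 154 162 162 160 153 146 142]
 [ 74  71  62  75 113 148 162 162 162 157 149 143]
 [ 75  72  64  72 106 143 158 161 161 161 153 147]
 [ 76  72  65  69  95 132 153 160 163 161 159 152]
 [ 74  66  56  60  76 106 129 143 151 160 160 155]
 [ 68  55  50  55  61  72  86 102 127 149 161 159]
 [ 53  43  44  54  57  58  58  73 107 142 160 160]
 [ 35  32  39  49  56  55  58  76 115 148 159 161]
 [ 32  35  44  55  60  57  66  98 135 157 162 160]
 [ 41  54  74  89  90  82  92 125 151 161 160 161]
 [ 63  75  99 125 131 123 130 150 161 164 161 159]
 [ 80  84 106 132 150 152 156 162 165 163 160 161]]
```

View pics/c14.png

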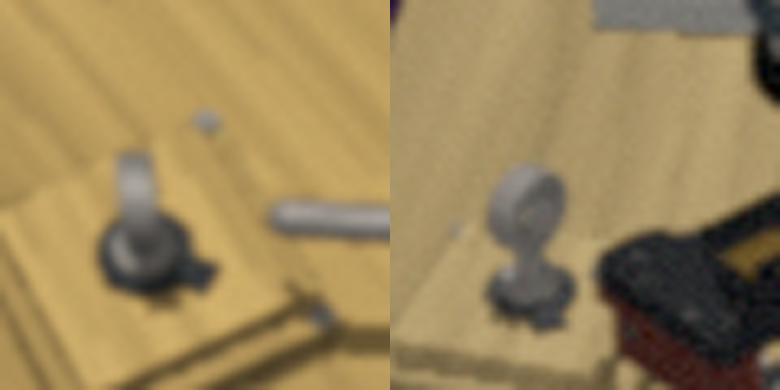

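Rod out and clear of the eye; the tab is at scene crop (205,270). I lift and look with the wrist camera from beside the eye to measure the tab better.

```bash
python3 -m pendant '-5 0 0 0 0; -10 0 0 0 0; -16 0 0 0 0; -16 0 0 0 0'>/dev/null; python3 - <<'E'
from h import *
goto((.5237,.0156,.222))
E
```

```text
t 21.77 pos [0.4305 0.1736 0.2272] yawy 0.845 j6 -0.53 F [ 0.1 -0.2 -2.1] w 0.0126
rows [ 0.56 -5.63 17.46] turn 0
```

```bash
python3 -m pendant '0 -1.8 5.8 0 0; 0 -3.7 11.6 0 0; 0 -5.6 17.5 0 0; 0 -5.6 17.5 0 0; 0 -5.6 17.5 0 0'>/dev/null; python3 - <<'E'
from h import *
import pickle
c=read_camera('wrist');save(c,'w15');pickle.dump(c,open('w15.pkl','wb'));print(get_state()['position'])
C=np.array([.5747,.0436,.0315]);p=proj(C,c)[0];print(p)
w2=pickle.load(open('w2.pkl','rb'));out=[]
# rectify both to plane z=.0315, 90 mm square, 0.25mm/px
g=np.linspace(-.05,.05,390)
X,Y=np.meshgrid(g,-g);P=np.stack([C[0]+X.ravel(),C[1]+Y.ravel(),np.full(X.size,.0315)],1)
for k in (w2,c):
    q=proj(P,k).astype(np.float32);out.append(cv2.remap(k['img'][:,:,::-1],q[:,0].reshape(390,390),q[:,1].reshape(390,390),cv2.INTER_CUBIC))
cv2.imwrite('pics/c15.png',np.hstack(out))
E
```

```text
[0.52166841 0.01597717 0.22034646]
[382.23017809 205.18128512]
```

View pics/w15.png

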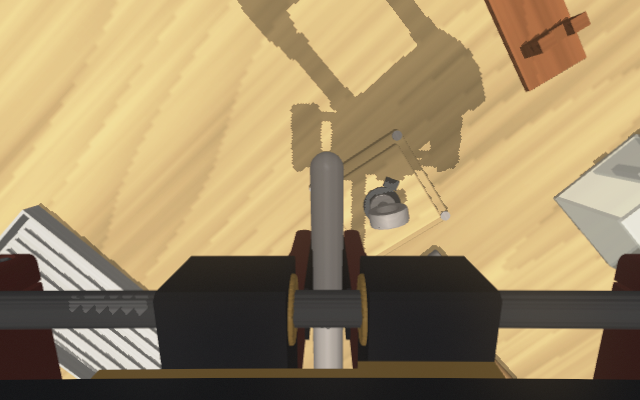

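View pics/c15.png

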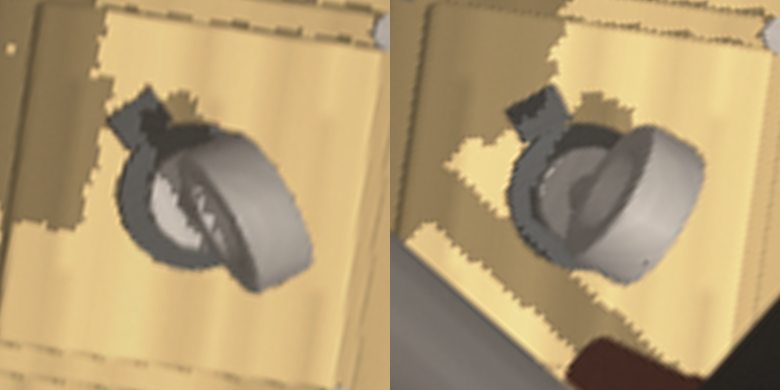

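```bash
cat > polar.py <<'E'
from h import *
import pickle,sys
def prof(k,C,r):
    th=np.linspace(1.2,3.2,801);o=[]
    P=np.stack([C[0]+r*np.cos(th),C[1]+r*np.sin(th),np.full(th.size,.033)],1)
    q=proj(P,k).astype(np.float32);im=k['img'].astype(np.float32)
    v=cv2.remap(im,q[:,0].reshape(1,-1),q[:,1].reshape(1,-1),cv2.INTER_LINEAR)[0]
    s=(v[:,0]-v[:,2])/(v.sum(1)+1)   # wood high, steel ~0
    m=(s<.11).astype(float);i=np.flatnonzero(s<.13)
    # widest run
    runs=np.split(i,np.flatnonzero(np.diff(i)>1)+1);R=max(runs,key=len)
    return th[R[0]],th[R[-1]]
def meas(k,C):
    return np.array([prof(k,C,r) for r in np.arange(.0215,.0281,.001)])
if __name__=='__main__':
    C=np.array([.5747,.0436])
    ks=[pickle.load(open(f,'rb')) for f in sys.argv[1:]]
    for k in ks:
        m=meas(k,C);print(m.round(3).tolist(),'mid',m.mean(1).round(3),'mean',m.mean().round(3))
E
python3 polar.py w2.pkl w15.pkl; python3 - <<'E'
from h import *
import pickle
# disc centre + bolts check
C=np.array([.5747,.0436])
for f in('w2.pkl','w15.pkl'):
    k=pickle.load(open(f,'rb'));g=np.linspace(-.04,.02,700);X,Y=np.meshgrid(g,-g[::-1]*0+np.linspace(.04,-.02,700))
    P=np.stack([C[0]+X.ravel(),C[1]+Y.ravel(),np.full(X.size,.033)],1);q=proj(P,k).astype(np.float32)
    im=cv2.remap(k['img'][:,:,::-1],q[:,0].reshape(700,700),q[:,1].reshape(700,700),cv2.INTER_CUBIC)
    cv2.imwrite('pics/p_%s.png'%f[:-4],cv2.resize(im,(390,390)))
cv2.imwrite('pics/c16.png',np.hstack([cv2.imread('pics/p_w2.png'),cv2.imread('pics/p_w15.png')]))
E
```

```text
[[1.892, 2.558], [1.902, 2.542], [1.915, 2.525], [1.928, 2.512], [1.935, 2.498], [1.942, 2.49], [1.95, 2.478]] mid [2.225 2.222 2.22  2.22  2.216 2.216 2.214] mean 2.219
[[1.77, 2.452], [1.785, 2.438], [1.795, 2.412], [1.802, 2.405], [1.81, 2.392], [1.818, 2.378], [1.832, 2.365]] mid [2.111 2.111 2.104 2.104 2.101 2.098 2.099] mean 2.104
```

View pics/c16.png

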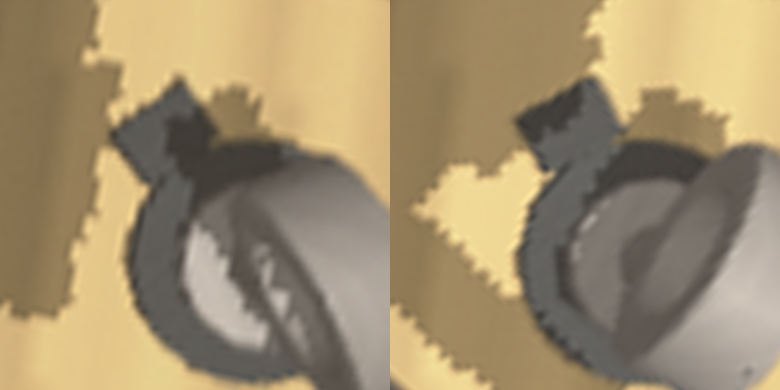

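The tab turned 0.115 rad by this measure (3.45 mm at the tip), and 0.13 rad by the scene camera, so it is within 2.5–7 mm. Now the tray: I locate it from the first scene picture.

```bash
python3 - <<'E'
from h import *
import pickle
a,b=pickle.load(open('c0.pkl','rb'))
im=cv2.resize(a['img'][75:165,195:320,::-1],(780,562),interpolation=cv2.INTER_CUBIC);cv2.imwrite('pics/c17.png',im)
im=cv2.resize(b['img'][140:180,305:410,::-1],(787,300),interpolation=cv2.INTER_CUBIC);cv2.imwrite('pics/c18.png',im)
E
```

```text
(no output)
```

View pics/c17.png

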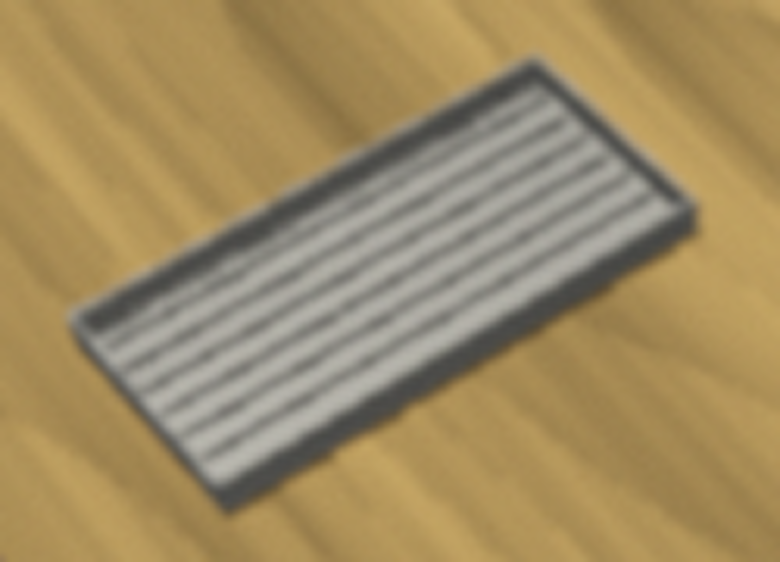

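View pics/c18.png

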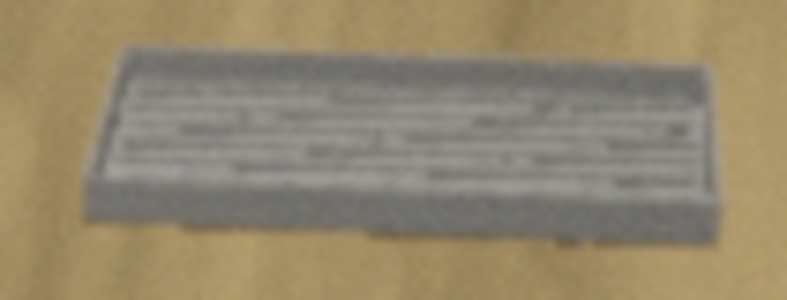

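```bash
python3 - <<'E'
from h import *
import pickle
a,b=pickle.load(open('c0.pkl','rb'))
A=np.array([(75,318),(535,60),(695,210),(222,492)])/6.24+[195,75]-.4
B=np.array([(712,65),(125,46),(86,180),(718,205)])/7.5+[305,140]-.4
for L,c in((A,a),(B,b)):
    P=np.array([onz(p,c,.02) for p in L]);print(P[:,:2].round(3).tolist(),P.mean(0).round(4),[np.linalg.norm(P[i]-P[i-1]).round(3) for i in range(4)])
    e=[P[i]-P[i-1] for i in range(4)];print([np.arctan2(v[1],v[0]).round(3) for v in e if np.linalg.norm(v)>.2])
s=get_state();print(s['time_s'])
E
```

```text
[[0.606, -0.354], [0.342, -0.368], [0.337, -0.237], [0.602, -0.224]] [ 0.4716 -0.2958  0.02  ] [np.float64(0.13), np.float64(0.264), np.float64(0.131), np.float64(0.265)]
[np.float64(-3.091), np.float64(0.05)]
[[0.339, -0.37], [0.607, -0.355], [0.601, -0.226], [0.334, -0.239]] [ 0.4704 -0.2976  0.02  ] [np.float64(0.131), np.float64(0.268), np.float64(0.129), np.float64(0.266)]
[np.float64(0.053), np.float64(-3.094)]
22.45
```

```bash
python3 - <<'E'
from h import *
goto((.423,-.299,.13),.051+np.pi/2)
E
```

```text
t 22.45 pos [0.5217 0.016  0.2203] yawy 0.846 j6 -0.88 F [-0.3  0.4 -1.5] w 0.0128
rows [  9.03 -30.12  13.51] turn -0.776
```

```bash
python3 -m pendant '0 -5 2.2 -0.15 0; 0 -10 4.5 -0.3 0; 0 -15 6.7 -0.45 0; 0 -20 9 -0.6 0; 0 -25 11.2 -0.7 0'>/dev/null; python3 - <<'E'
from h import *
goto((.423,-.299,.12),.051+np.pi/2)
E
```

```text
t 23.07 pos [ 0.4398 -0.2459  0.2214] yawy 1.552 j6 -2.13 F [ 0.7  0.3 -1.5] w 0.0131
rows [10.14 -5.33 -1.59] turn -0.07
```

```bash
python3 -m pendant '0 -2.7 -0.8 -0.04 0; 2 -5.3 -1.6 -0.07 0; 6 -5.3 -1.6 -0.07 0; 10 -5.3 -1.6 -0.07 0; 10 -5.3 -1.6 -0.07 0'>/dev/null; python3 - <<'E'
from h import *
goto((.423,-.299,.06),.051+np.pi/2)
c=read_camera('scene');save(c,'s19');d=read_camera('side');save(d,'d19')
cv2.imwrite('pics/c19.png',np.vstack([cv2.resize(q,(700,290),interpolation=cv2.INTER_CUBIC) for q in(c['img'][60:164,180:430,::-1],d['img'][90:194,250:500,::-1])]))
E
```

```text
t 23.7 pos [ 0.4216 -0.296   0.1176] yawy 1.618 j6 -2.3 F [ 0.  -0.3 -0.9] w 0.0128
rows [ 5.76 -0.33  0.16] turn -0.004
```

View pics/c19.png

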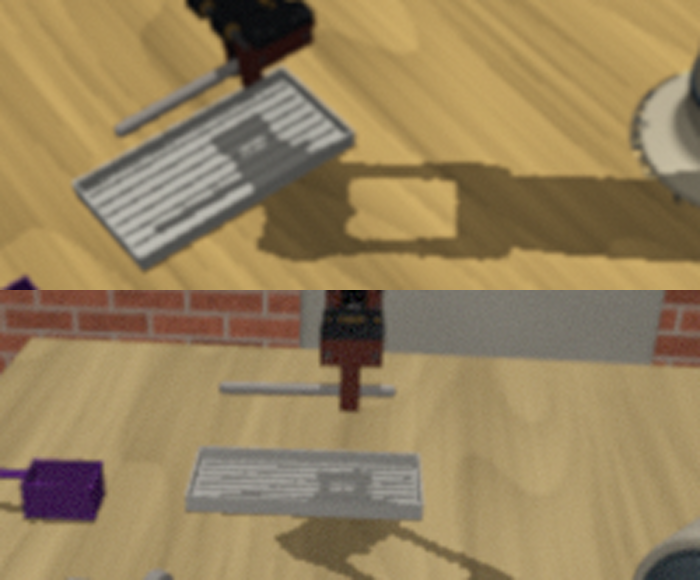

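The rod hangs level over the tray and parallel to its ribs. I lower in two stages.

```bash
python3 -m pendant '3 -0.3 0.1 0 0; 6 -0.3 0.1 0 0; 8 -0.3 0.1 0 0; 8 -0.3 0.1 0 0; 8 -0.3 0.1 0 0'; python3 - <<'E'
from h import *
goto((.423,-.299,.0195),.051+np.pi/2)
d=read_camera('side')
c=read_camera('scene')
cv2.imwrite('pics/c20.png',np.vstack([cv2.resize(q,(700,290),interpolation=cv2.INTER_CUBIC) for q in(c['img'][60:164,180:430,::-1],d['img'][90:194,250:500,::-1])]))
E
```

```text
time_s: 24.42
position: [0.4248, -0.3021, 0.043]
tool_rot: [-0.017, 0.706, 0.015, 0.708]
force: [-1.6, -0.3, -0.9]
width: 0.0128
t 24.43 pos [ 0.4248 -0.3021  0.043 ] yawy 1.616 j6 -2.3 F [-1.6 -0.3 -0.9] w 0.0128
rows [ 2.35  0.33 -0.17] turn -0.006
```

View pics/c20.png

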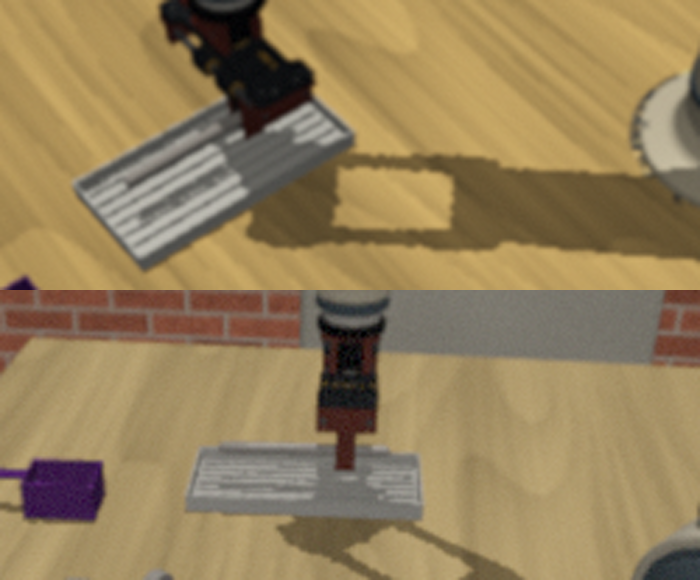

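```bash
python3 -m pendant '1 0.3 -0.1 0 0; 2 0.3 -0.1 0 0; 2.3 0.3 -0.1 0 0; 2.3 0.3 -0.1 0 0; 2.3 0.3 -0.1 0 0'; python3 -m pendant '0.1 0 0 0 0; 0.1 0 0 0 0;0.1 0 0 0 0'
```

```text
time_s: 25.15
position: [0.4224, -0.2983, 0.0182]
tool_rot: [-0.015, 0.707, 0.016, 0.707]
force: [-3.2, 2.8, 4.4]
width: 0.0128
time_s: 25.52
position: [0.4225, -0.2983, 0.0181]
tool_rot: [-0.016, 0.707, 0.016, 0.707]
force: [-5.9, 5.2, 9.2]
width: 0.0127
```

The fingertips touch the rib tops (9 N), so this is as low as the grip allows. I back off 1.5 mm and ease open.

```bash
python3 -m pendant '-0.15 0 0 0 0; -0.15 0 0 0 0' 3; python3 -m pendant '0 0 0 0 0.18; 0 0 0 0 0.18;0 0 0 0 0.22;0 0 0 0 0.3; 0 0 0 0 0.35'; python3 - <<'E'
from h import *
d=read_camera('side');c=read_camera('scene')
cv2.imwrite('pics/c21.png',np.vstack([cv2.resize(q,(700,290),interpolation=cv2.INTER_CUBIC) for q in(c['img'][60:164,180:430,::-1],d['img'][90:194,250:500,::-1])]))
E
```

```text
time_s: 25.78
position: [0.423, -0.2988, 0.0184]
tool_rot: [-0.016, 0.707, 0.016, 0.707]
force: [-0.6, 0.1, -0.5]
width: 0.014
time_s: 26.4
position: [0.4228, -0.2987, 0.0187]
tool_rot: [-0.016, 0.707, 0.016, 0.707]
force: [-0.3, 0.5, 0.1]
width: 0.0302
```

View pics/c21.png

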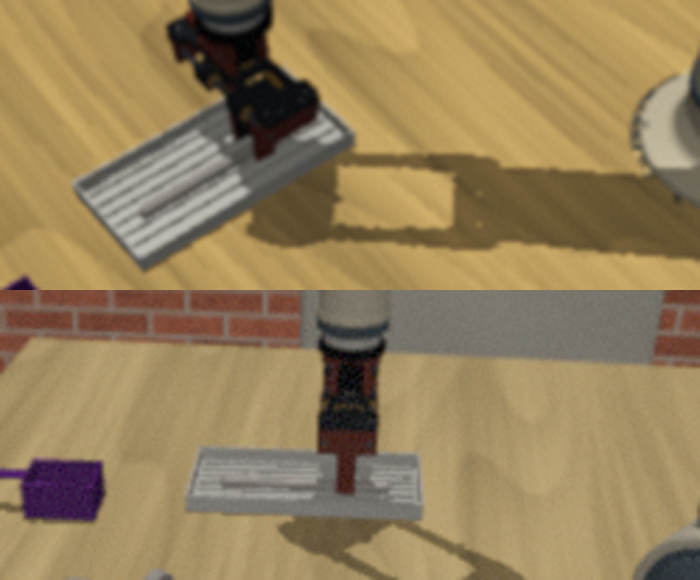

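The rod lies in the tray. I open a little more, raise straight up and check.

```bash
python3 -m pendant '0 0 0 0 0.4; -2 0 0 0 0.4; -6 0 0 0 0.4;-12 0 0 0 0.4; -18 0 0 0 0.4'; python3 -m pendant '-6 3 0 0 0.4; -6 5 0 0 0.4; -6 10 0 0 0.4;-6 10 0 0 0.4;-6 10 0 0 0.4'; python3 - <<'E'
from h import *
a=read_camera('scene');b=read_camera('side');save(a,'s22')
cv2.imwrite('pics/c22.png',np.vstack([cv2.resize(q,(700,290),interpolation=cv2.INTER_CUBIC) for q in(a['img'][60:164,180:430,::-1],b['img'][90:194,250:500,::-1])]))
for c,g in((a,(258,119)),(b,(350,160))):
    ms=[m['location'] for m in mark_of(c,'rod_end_a') if np.hypot(*(np.array(m['location'])-g))<80]
    print([(np.round(p,1).tolist(),onz(p,c,.012)[:2].round(3).tolist()) for p in ms])
print(get_state()['position'])
E
```

```text
time_s: 27.12
position: [0.4225, -0.2984, 0.2002]
tool_rot: [-0.016, 0.707, 0.016, 0.707]
force: [0.7, -0.3, -0.1]
width: 0.035
time_s: 27.75
position: [0.4182, -0.1987, 0.2576]
tool_rot: [-0.016, 0.707, 0.016, 0.706]
force: [0.7, -0.3, 0.2]
width: 0.0353
[([286.0, 104.3], [0.372, -0.293]), ([231.0, 137.4], [0.569, -0.28])]
[([329.9, 159.1], [0.564, -0.277]), ([389.6, 155.1], [0.371, -0.331])]
[ 0.41818454 -0.19945625  0.25798378]
```

View pics/c22.png

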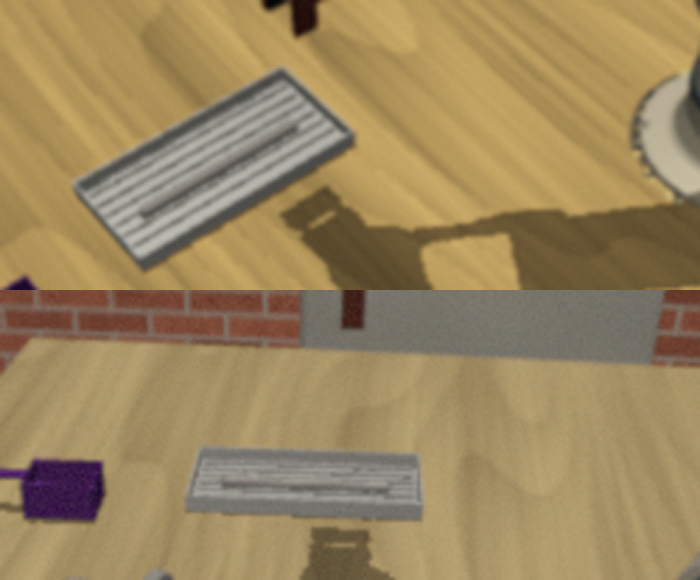

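View pics/s22.png

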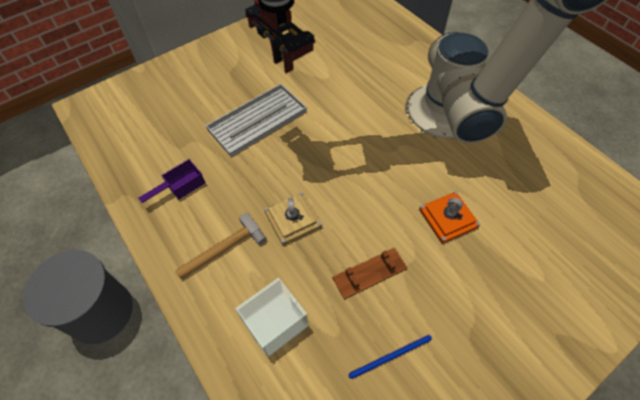

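The rod lies flat in the tray, parallel to the ribs: ends at scene (231,137) and (286,104). The bystanders are unchanged. There is time for one unobstructed wrist view of the tab from the first pose.

```bash
python3 - <<'E'
from h import *
goto((.5313,.0612,.234),1.368)
E
```

```text
t 27.95 pos [ 0.4182 -0.1995  0.258 ] yawy 1.614 j6 -2.13 F [ 0.1 -0.2 -0.3] w 0.0353
rows [ 2.4  25.55 12.44] turn 0.246
```

```bash
python3 -m pendant '0 5 2.4 0.05 0.6; 1 10 5 0.1 0.8; 2 15 7.5 0.15 1; 2.4 20.5 10 0.2 1; 2.4 25.5 12.4 0.25 1'>/dev/null; python3 -m pendant '0 0 0 0 1; 0 0 0 0 1;0 0 0 0 1;0 0 0 0 1'; python3 - <<'E'
from h import *
import pickle
c=read_camera('wrist');pickle.dump(c,open('w23.pkl','wb'));save(c,'w23')
w=pickle.load(open('w2.pkl','rb'))
C=np.array([.5747,.0436]);out=[]
for k in(w,c):
    X,Y=np.meshgrid(np.linspace(-.05,.05,390),np.linspace(.05,-.05,390))
    P=np.stack([C[0]+X.ravel(),C[1]+Y.ravel(),np.full(X.size,.033)],1);q=proj(P,k).astype(np.float32)
    out.append(cv2.remap(k['img'][:,:,::-1],q[:,0].reshape(390,390),q[:,1].reshape(390,390),cv2.INTER_CUBIC))
cv2.imwrite('pics/c23.png',np.hstack(out))
E
python3 polar.py w2.pkl w23.pkl
```

```text
time_s: 29.08
position: [0.5307, 0.0603, 0.235]
tool_rot: [0.073, 0.703, -0.073, 0.704]
force: [-0.5, 0.3, 0.3]
width: 0.0878
[[1.892, 2.558], [1.902, 2.542], [1.915, 2.525], [1.928, 2.512], [1.935, 2.498], [1.942, 2.49], [1.95, 2.478]] mid [2.225 2.222 2.22  2.22  2.216 2.216 2.214] mean 2.219
[[1.762, 2.44], [1.775, 2.43], [1.79, 2.407], [1.8, 2.398], [1.82, 2.39], [1.832, 2.378], [1.83, 2.362]] mid [2.101 2.102 2.099 2.099 2.105 2.105 2.096] mean 2.101
```

View pics/c23.png

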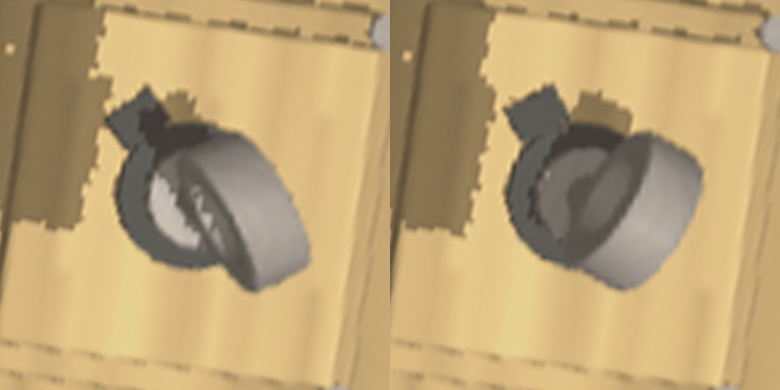

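Same pose, before and after: the tab turned 0.118 rad clockwise, 3.5 mm at the tip, within the snug range. Handing in.

```bash
python3 -c "
from bench import *
print(finish_job())"
```

```text
the job is handed in; nothing more can be done
None
```

The job is done and handed in at about 29 s of the 72 s allowed. I took the bare steel rod from the rack and put it through the ring of the plywood block's eye. I levered the eye clockwise until its washer had been dragged round, then drew the rod out and laid it in the tray.

- **Snugness:** the wrist camera, from the same pose before and after, shows the tab turned 0.118 rad, or about 3.5 mm at its tip. An earlier wrist view gave 3.45 mm. Coarser readings gave about 0.13–0.14 rad (4 mm), so the methods differ by about half a millimetre. All are within 2.5–7 mm.
- **Forces:** readings at the wrist while levering stayed around 6 N or less, with about 0.4 N m at the eye. The force between rod and eye could not be measured directly. The fingers stayed about 115 mm from the eye.
- **Rod in the tray:** it lies flat, parallel to the ribs, with both ends inside the rim. The fingertips touched the ribs at up to about 12 N before the rod reached the floor, so I backed off and released it about 1 cm up. One side-camera reading of a rod end was about 4 cm off in y from the scene camera. I took it as a bad detection, because both pictures show the rod lying straight.
- **Bystanders:** the hammer, scoop, clear box, blue rod and orange block look unchanged in the scene picture taken after the rod was laid down.

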